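Pack the lunch container from the prep trays

TASK

Get the packed lunch ready. Tip all the snack pieces out of the prep trays into the pink lunch container without touching the food with the gripper, and set each tray back down flat on the worktop; then put the lid fully home on the container. Also stand the toppled juice bottle upright on the worktop, and leave the strainer, the spoon and the jar alone.

Things in the scene. Friction and masses are not known exactly. Their poses are not given: they have to be found in the camera images.
- lunchbox: open pink plastic lunch container, loose, 178 x 136 mm (x, y) and 92 mm high, walls and floor 4 mm; origin at the middle of its underside, z up, its mouth at z = 92 mm
- lid: loose pink lid, 192 x 150 mm (x, y), 140 g. Origin: middle of the skirt's lower edge, z up. The skirt, 10 mm deep, passes outside the container's rim with 4 mm to spare; plate top at z = 14 mm. White solid handle bar: 80 mm along x, 14 mm wide, top at z = 48 mm. Fully home: its origin 82 mm above the container's, long sides parallel (either way round)
- bottle: square orange juice bottle, 58 x 58 mm body for the first 118 mm, then a shoulder and a green cap of 38 mm, 170 mm high in all; 300 g, its mass centre about 70 mm from the base. Origin in the middle of its base, z towards the cap. It starts lying on a flat side (its origin then 29 mm above the worktop)
- strainer: bystander: stainless tea strainer, 80 mm bowl with a flat handle; origin under the bowl
- spoon: bystander: bamboo spoon, 250 mm long, lying; origin near its middle
- jar: bystander: glass clamp-lid jar, 100 mm across, 152 mm high; origin under its middle
- tray_a: prep tray: steel pan 110 x 96 mm, floor 3 mm, walls 22 mm, back wall 30 mm, open front edge. Origin: middle of the underside; +x to the open edge (55 mm away), z up. White bar handle behind the back wall: 16 mm wide, x = -55 to -119 mm, z = 30 to 56 mm; grip from above at x = -92 mm. 130 g. Slippery: pieces slide from 18 to 26 degrees of tilt, so carry it level. Starts with 0 to 2 flapjacks
- tray_b: prep tray: steel pan 110 x 96 mm, floor 3 mm, walls 22 mm, back wall 30 mm, open front edge. Origin: middle of the underside; +x to the open edge (55 mm away), z up. Blue bar handle behind the back wall: 16 mm wide, x = -55 to -119 mm, z = 30 to 56 mm; grip from above at x = -92 mm. 130 g. Slippery: pieces slide from 18 to 26 degrees of tilt, so carry it level. Starts with 0 to 2 cheese blocks
- tray_c: prep tray: steel pan 110 x 96 mm, floor 3 mm, walls 22 mm, back wall 30 mm, open front edge. Origin: middle of the underside; +x to the open edge (55 mm away), z up. Green bar handle behind the back wall: 16 mm wide, x = -55 to -119 mm, z = 30 to 56 mm; grip from above at x = -92 mm. 130 g. Slippery: pieces slide from 18 to 26 degrees of tilt, so carry it level. Starts with 0 to 2 brownies
- flapjack_1: oat flapjack (light brown), a firm block 40 x 34 x 28 mm (x, y, z), 35 g; origin at its middle. May be absent. Starts on tray_a.
- flapjack_2: oat flapjack (light brown), a firm block 40 x 34 x 28 mm (x, y, z), 35 g; origin at its middle. May be absent. Starts on tray_a.
- cheese_1: cheese (yellow), a firm block 40 x 34 x 28 mm (x, y, z), 35 g; origin at its middle. May be absent. Starts on tray_b.
- cheese_2: cheese (yellow), a firm block 40 x 34 x 28 mm (x, y, z), 35 g; origin at its middle. May be absent. Starts on tray_b.
- brownie_1: brownie (dark brown), a firm block 40 x 34 x 28 mm (x, y, z), 35 g; origin at its middle. May be absent. Starts on tray_c.
- brownie_2: brownie (dark brown), a firm block 40 x 34 x 28 mm (x, y, z), 35 g; origin at its middle. May be absent. Starts on tray_c.

How it is judged:
By the outcome, as a careful person would: the job done as asked, in the order asked, and still so for the second after the job is handed in, with the robot touching nothing.
Of flapjack_1, flapjack_2, cheese_1, cheese_2, brownie_1, brownie_2 only 3 to 6 are there at a start; the rules pass over those that are not, and their reading is None.
At some moment in a run one of lid, lunchbox may be knocked a few centimetres aside while the robot is not near it.
It also fails if it takes over 210 s, if anything falls off the work surface, if the arm or the gripper's body presses on something with over 40 N, if the wrist force passes 120 N, or if a joint passes its speed limit or range.

ROBOT

A 6-joint arm with a two-finger parallel gripper is mounted at the origin on the work surface. World frame = base frame: x ahead of the robot, y to its left, z up, the work surface at z = 0. Lengths are in m, angles in rad, forces in N, time in s.
With the tool pointing down it reaches from about 0.25 to 0.8 m from the base axis. Payload 8.5 kg.
Tool frame: the origin (TCP) lies at the very end of the fingers, on their centre line; the grasp point (between the pads) lies bot.hold_point_z behind it (bot.hold_point_z is the distance from the TCP to the grasp point, in m); z points along the fingers, y is the direction in which the jaws open and shut (so a half turn about z gives the same grasp; the last joint's range is limited). The gripper opens to 85 mm and grips with 20 to 120 N. Pads are 22 mm wide; open, the fingers measure 114 mm over their backs; the gripper's body (76 mm by 85 mm) begins 54 mm behind the grasp point. The pads swing forward as they close: fully open they stand 13 mm farther back than shut.
Start: joints at [-1.218, 0.238, -0.013, 1.319, 0, 1.571], TCP at [0.181, -0.493, 0.231] pointing down, gripper open.
Joint ranges: [-2.66, 2.66], [-1.03, 1.9], [-1.14, 1.46], [-1.82, 2.27], [-1.45, 1.34], [-3.14, 3.14]. Speed limits (rad/s): [2.22, 2.22, 2.79, 3.14, 3.14, 3.14].

INTERFACE

Orientations are given as a unit quaternion [w, x, y, z].
In Python, from plant import read_state, imaging, bot gives the robot as it stands.
- The arm moves only by the tool move_arm, never from a script. Its argument "commands" is a list of rows, each a list of 2 entries, a list of its own where there are three numbers: the shift along the tool's x, y, z scaled (see below), then the turn about the tool's z scaled (see below). In form: [[[tx, ty, tz], spin], ...]. A call has 1 to 12 rows; each row shifts and turns the commanded pose from where the row before left it, along the tool's axes as they then stand; what a row does not reach is not made up. The controller multiplies each number of a shift by 50 mm and each number of a turn by 60 degrees. A row lasts 1/8 s, in which the tool goes at most 62.5 mm and 10.7 degrees, less where a joint would pass 70% of its speed; a pose out of reach is approached as far as the arm can. A call with a number of a shift or a turn outside -1 to 1 is refused whole. A call with a gripper value outside its range is refused whole. "fingers" is the closure, from 0 (fully open) to 1 (shut), set as the call begins (left out, the last holds). The fingers move at their own pace and stop on an object; "grip_force" is the grip in N (left out, the last holds). Time passes only in rows, so rows that do not move let the fingers close. It gives the time, the measured TCP pose, the force and the opening at its end, in the units of the state.
- read_state(): the state, without advancing time (a new reading comes with each control period).
- imaging.camera(name): name is "scene" or "top" or "wrist"; returns a dict with "pixels" (384x512x3 uint8, red, green, blue), "fx", "fy", "cx", "cy" (pixels), "rvec" (rotation vector, rad) and "tvec" (3), from world to camera coordinates, as OpenCV has them; the wrist camera has in their place "mount" (4x4, takes a point from camera to tool coordinates, whose origin is the TCP and whose axes are the flange's). Camera axes: x right, y down, z forward; pixel columns grow to the right and rows downward; lengths in m; the calibration is good to about 2 mm. A picture is of the moment at which its call begins: read the wrist's pose just before it. There is no depth.
- bot.sign_off(): hands the job in, once; it reports no verdict.
The state is a dict: "time": time; "joint_positions": joint angles; "qvel": joint speeds; "joint_torque": joint torques, N m; "eef_pos": TCP position; "tcp_rot": TCP orientation; "wrist_force": force on the tool from outside, world axes, zero at the start; "wrist_torque": the same for the moment, N m; "gripper_width": opening from 0.0 (shut) to 1.0 (fully open).
Only numpy, scipy, OpenCV 4.12 (cv2) and the standard library are available. Lean on these libraries where they do the work, as an engineer would, in place of code of your own. Each camera call takes 0.05 s, during which the arm holds its last target.

## Working session

There is one attempt and no reset: what is moved stays moved. The work goes in short steps, Python scripts to look and compute and a tool call to move; the robot and the scene stay as the last step left them, time stands still between calls to the robot, and variables do not carry over. Pictures are saved under pics/ and viewed, and the job is handed in when it is done.

Besides the shell and the picture viewer there is one more tool, called after "Emit:" in YAML: its name, and indented under it one key for each argument. move_arm: Moves the arm, as the interface text tells. Shifts and turns lie within -1 to 1; 1 stands for 50 mm of shift or 60 degrees of turn. Its arguments: {"type":"object","properties":{"commands":{"type":"array"},"fingers":{"type":"number"},"grip_force":{"type":"number"}},"required":["commands"]}

```bash
ls; mkdir -p pics
python3 - <<'E'
from plant import read_state, imaging, bot
import cv2,numpy as np
print(read_state()); print(bot.hold_point_z,[a for a in dir(bot) if a[0]!='_'])
for n in ("scene","top","wrist"):
    c=imaging.camera(n); print(n,{k:v for k,v in c.items() if k!="pixels"})
    cv2.imwrite(f"pics/{n}0.png",cv2.resize(c["pixels"][:,:,::-1],(768,576),interpolation=cv2.INTER_CUBIC))
E
```

```text
pics
{'time': 0.0, 'joint_positions': array([-1.21805524e+00,  2.38785946e-01, -1.42377303e-02,  1.31918032e+00,
        4.64795272e-05,  1.57079580e+00]), 'qvel': array([ 1.11948297e-03,  6.54396356e-04,  1.49137802e-04, -3.62123543e-06,
       -1.57316120e-03, -1.00262968e-03]), 'joint_torque': array([-1.51180982e-03, -5.38777041e+01,  3.46439624e+01,  1.84024998e-02,
        2.16321553e-05, -7.00538294e-08]), 'eef_pos': array([ 0.18124825, -0.49229658,  0.23068134]), 'tcp_rot': array([-6.96992844e-04,  9.84486704e-01,  1.75457784e-01, -1.00613558e-04]), 'wrist_force': array([-0.32983882, -0.16400674,  1.02459707]), 'wrist_torque': array([ 0.02424844, -0.04912462, -0.01305535]), 'gripper_width': 1.0014347243668764}
0.0187 ['MotionError', 'hold_point_z', 'sign_off']
scene {'fx': 348.86720385285935, 'fy': 348.86720385285935, 'cx': 252.35932217378098, 'cy': 188.97484049640664, 'rvec': array([ 1.8862575 ,  1.90609099, -0.54031577]), 'tvec': array([-0.00697768, -0.45494407,  1.30643039])}
top {'fx': 365.98478873554484, 'fy': 365.98478873554484, 'cx': 260.1244498736345, 'cy': 191.46160819854742, 'rvec': array([ 2.1826223 , -2.13591308,  0.07961987]), 'tvec': array([3.55750786e-04, 5.98586566e-01, 1.22122641e+00])}
wrist {'fx': 280.26488489304955, 'fy': 280.26488489304955, 'cx': 254.94024807962012, 'cy': 190.08707135749944, 'mount': array([[ 1.09982844e-03, -9.49665503e-01, -3.13263824e-01,
         8.11752575e-02],
       [ 9.99999241e-01,  8.70266792e-04,  8.72635882e-04,
        -1.37614750e-03],
       [-5.56089090e-04, -3.13264546e-01,  9.49665739e-01,
        -1.43065941e-01],
       [ 0.00000000e+00,  0.00000000e+00,  0.00000000e+00,
         1.00000000e+00]])}
```

View pics/top0.png

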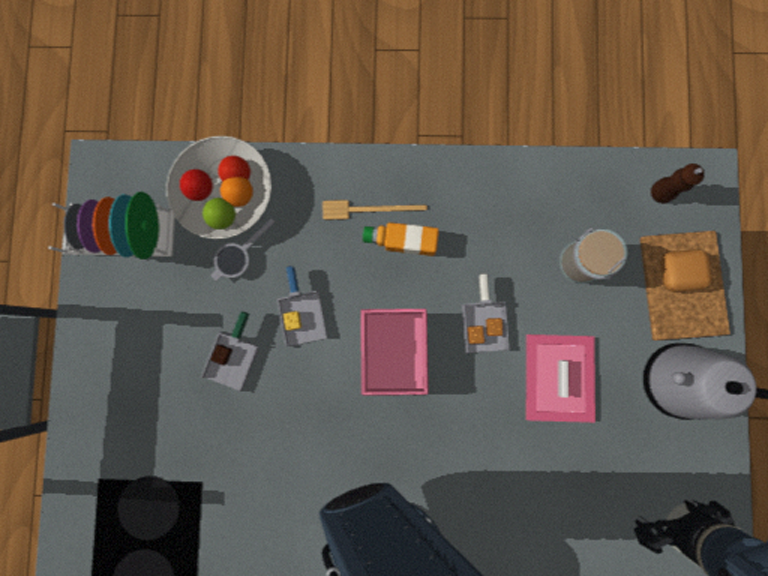

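View pics/scene0.png

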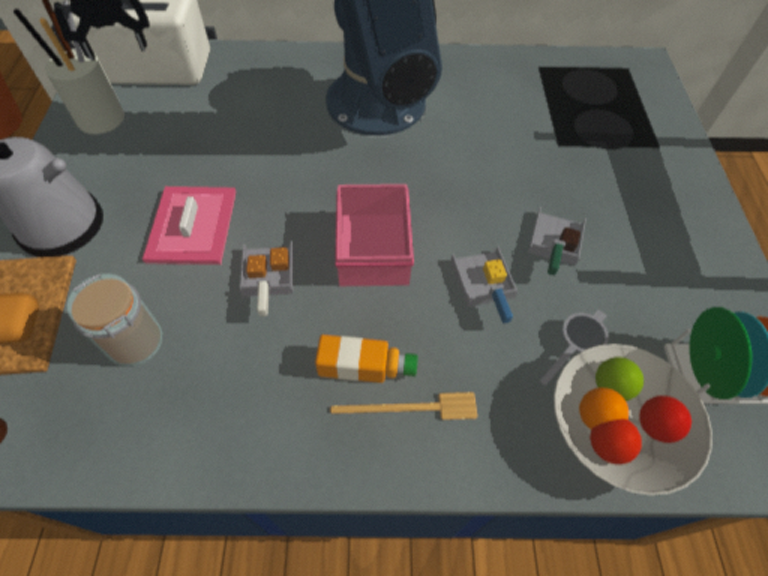

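```bash
cat > h.py <<'E'
from plant import read_state, imaging, bot
import cv2,numpy as np
from scipy.spatial.transform import Rotation as R
def cam(n):
    s=read_state(); c=imaging.camera(n)
    K=np.array([[c['fx'],0,c['cx']],[0,c['fy'],c['cy']],[0,0,1]])
    if 'rvec' in c:
        Rm=cv2.Rodrigues(c['rvec'])[0]; o=-Rm.T@c['tvec']; Rcw=Rm.T
    else:
        q=s['tcp_rot']; Rt=R.from_quat([q[1],q[2],q[3],q[0]]).as_matrix()
        M=c['mount']; Rcw=Rt@M[:3,:3]; o=Rt@M[:3,3]+s['eef_pos']
    return dict(img=c['pixels'],K=K,R=Rcw,o=o)
def ray(c,uv,z):
    uv=np.atleast_2d(np.array(uv,float)); d=np.c_[uv,np.ones(len(uv))]@np.linalg.inv(c['K']).T@c['R'].T
    t=(z-c['o'][2])/d[:,2]; return c['o']+t[:,None]*d
def proj(c,P):
    P=np.atleast_2d(P); q=(P-c['o'])@c['R']@c['K'].T; return q[:,:2]/q[:,2:]
def mask(c,lo,hi):
    return cv2.inRange(cv2.cvtColor(c['img'],cv2.COLOR_RGB2HSV),np.array(lo),np.array(hi))
def blobs(m,amin=20):
    cs=cv2.findContours(m,cv2.RETR_EXTERNAL,cv2.CHAIN_APPROX_NONE)[0]
    return sorted([k for k in cs if cv2.contourArea(k)>=amin],key=cv2.contourArea,reverse=True)
def save(c,name,crop=None,s=None):
    im=c['img'][:,:,::-1]
    if crop: u0,v0,u1,v1=crop; im=im[v0:v1,u0:u1]
    s=s or min(780/im.shape[1],580/im.shape[0]); cv2.imwrite('pics/'+name,cv2.resize(im,None,fx=s,fy=s,interpolation=cv2.INTER_CUBIC))
def st():
    s=read_state(); q=s['tcp_rot']; Rt=R.from_quat([q[1],q[2],q[3],q[0]]).as_matrix()
    return s,Rt
E
python3 - <<'E'
from h import *
c=cam('top'); print(c['o']); s,Rt=st(); print(Rt.round(3))
save(c,'top_zoom.png',(100,60,480,310))
hsv=cv2.cvtColor(c['img'],cv2.COLOR_RGB2HSV)
def sh(n,k,z):
    P=ray(c,k.reshape(-1,2)+0.0,z)[:,:2]*1000
    (cx,cy),(w,h),a=cv2.minAreaRect(P.astype(np.float32)); print(n,'px',k.reshape(-1,2).mean(0).round(1),'area',cv2.contourArea(k),'ctr',round(cx,1),round(cy,1),'size',round(w,1),round(h,1),'ang',round(a,1))
pink=mask(c,(160,70,80),(179,255,255))
for k in blobs(pink,200): sh('pink',k,0.092)
for k in blobs(pink,200): sh('pink z.014',k,0.014)
roi=lambda m:m
for n,lo,hi,z in [('blue',(100,120,60),(120,255,255),.056),('green',(60,100,30),(90,255,255),.056),('yellow',(22,120,120),(33,255,255),.031),('orange',(8,150,150),(21,255,255),.058),('white',(0,0,190),(179,40,255),.056),('brown',(0,80,20),(15,255,90),.031),('flap',(5,100,100),(21,220,255),.031)]:
    for k in blobs(mask(c,lo,hi),12): sh(n,k,z)
E
```

```text
[ 0.4762153  -0.01858708  1.27380275]
[[ 0.938  0.346 -0.   ]
 [ 0.346 -0.938  0.001]
 [-0.    -0.001 -1.   ]]
pink px [373.3 252.1] area 2559.5 ctr 407.7 -350.8 size 144.2 181.0 ang 89.2
pink px [262.5 234.4] area 2455.0 ctr 454.7 1.3 size 182.1 143.8 ang 1.6
pink z.014 px [373.3 252.1] area 2559.5 ctr 403.2 -372.7 size 153.8 192.9 ang 89.2
pink z.014 px [262.5 234.4] area 2455.0 ctr 453.2 2.6 size 194.1 153.3 ang 1.6
blue px [194.5 185.9] area 47.0 ctr 610.9 233.7 size 54.7 13.5 ang 12.6
green px [ 93.5 150. ] area 758.0 ctr 726.8 585.6 size 155.5 77.3 ang 10.3
green px [159.5 216.4] area 64.0 ctr 505.9 346.9 size 17.2 56.6 ang 74.1
green px [244.9 155.8] area 51.5 ctr 715.2 66.6 size 34.3 20.3 ang 1.1
yellow px [194.1 213.4] area 79.5 ctr 518.6 236.3 size 37.6 32.2 ang 9.5
orange px [456.2 179.3] area 524.0 ctr 649.6 -634.3 size 74.6 93.2 ang 6.6
orange px [259.9 156.6] area 217.0 ctr 714.8 14.3 size 60.6 55.1 ang 83.9
orange px [153.2 125.6] area 154.0 ctr 813.2 384.4 size 56.3 41.4 ang 2.9
orange px [285.7 158.9] area 132.5 ctr 706.6 -70.7 size 32.4 55.0 ang 85.2
orange px [328.
[... 1427 characters left out ...]
rea 2340.5 ctr 98.7 820.7 size 305.8 102.6 ang 4.9
flap px [247.3 138.8] area 297.5 ctr 778.4 54.6 size 38.9 239.6 ang 1.0
flap px [323.5   5.3] area 289.0 ctr 1271.4 -198.3 size 41.7 96.4 ang 0.4
flap px [261.2 157.6] area 281.0 ctr 716.6 15.3 size 64.8 65.7 ang 86.8
flap px [92.   4.3] area 232.0 ctr 1268.7 639.4 size 34.7 99.5 ang 0.4
flap px [285.5 159.9] area 165.0 ctr 708.7 -71.5 size 62.8 37.7 ang 0.8
flap px [329.2 217.7] area 106.5 ctr 514.8 -221.2 size 37.5 33.6 ang 0.3
flap px [316.9 222.9] area 98.0 ctr 497.1 -180.8 size 37.0 33.7 ang 1.3
flap px [155.6 126.3] area 74.0 ctr 822.2 382.3 size 51.6 71.9 ang 12.5
flap px [ 64.5 142.4] area 13.0 ctr 757.3 699.3 size 23.2 85.0 ang 82.9
```

View pics/top_zoom.png

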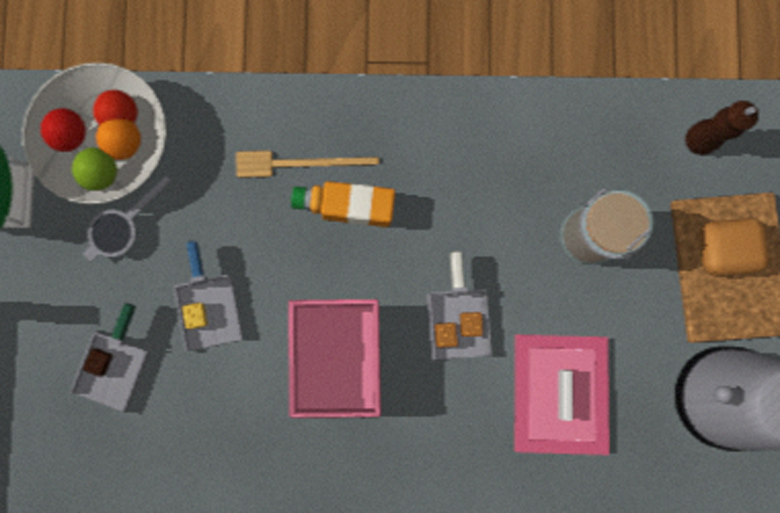

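```bash
cat >> h.py <<'E'
def go(x,y,z,yaw=None):
    s,Rt=st(); p=s['eef_pos']; cy=np.degrees(np.arctan2(Rt[1,0],Rt[0,0]))
    if yaw is None: yaw=cy
    d=(yaw-cy+180)%360-180
    t=np.radians(cy+d); ex=np.array([np.cos(t),np.sin(t),0]); ey=np.array([np.sin(t),-np.cos(t),0])
    D=np.array([x,y,z])-p
    print('t %.2f pos %s yaw %.1f w %.3f F %s'%(s['time'],p.round(4),cy,s['gripper_width'],s['wrist_force'].round(1)),'j6 %.2f j5 %.2f'%(s['joint_positions'][5],s['joint_positions'][4]))
    print('spin total (units of 60deg) %.3f ; shift units (tool, after spin) %s'%(-d/60,(np.array([D@ex,D@ey,-D[2]])/.05).round(2)))
E
python3 -c "
from h import *
go(.6195,-.191,.14,5)"
```

```text
t 0.20 pos [ 0.1813 -0.4924  0.2309] yaw 20.2 w 1.001 F [ 0.6  0.7 -0.2] j6 1.57 j5 -0.00
spin total (units of 60deg) 0.254 ; shift units (tool, after spin) [ 9.26 -5.24  1.82]
```

Emit:
move_arm:
  commands:
    - [[0,0,0],0.127]
    - [[0,0,0],0.127]
    - [[0.93,-0.52,0],0]
    - [[0.93,-0.52,0],0]
    - [[0.93,-0.52,0],0]
    - [[0.93,-0.52,0],0]
    - [[0.93,-0.52,0],0]
    - [[0.93,-0.52,0],0]
    - [[0.93,-0.52,0],0]
    - [[0.93,-0.52,0],0]
    - [[0.93,-0.52,0.8],0]
    - [[0.89,-0.52,0.8],0]
  fingers: 0.3

```text
time: 1.7
eef_pos: [0.6173, -0.1955, 0.1547]
tcp_rot: [0.0, 0.999, 0.043, 0.001]
wrist_force: [-0.4, -0.4, -0.2]
gripper_width: 0.698
```

Emit:
move_arm:
  commands:
    - [[0,0,0],0]
    - [[0,0,0],0]

```text
time: 1.95
eef_pos: [0.6154, -0.1965, 0.1553]
tcp_rot: [-0.0, 0.999, 0.044, -0.0]
wrist_force: [-0.7, -1.0, 0.5]
gripper_width: 0.701
```

```bash
python3 -c "
from h import *
go(.6195,-.191,.14,5)
c=cam('wrist'); save(c,'w1.png')"
```

```text
t 1.95 pos [ 0.6154 -0.1965  0.1553] yaw 5.0 w 0.701 F [-0.7 -1.   0.5] j6 2.75 j5 -0.00
spin total (units of 60deg) 0.000 ; shift units (tool, after spin) [ 0.09 -0.1   0.31]
```

View pics/w1.png

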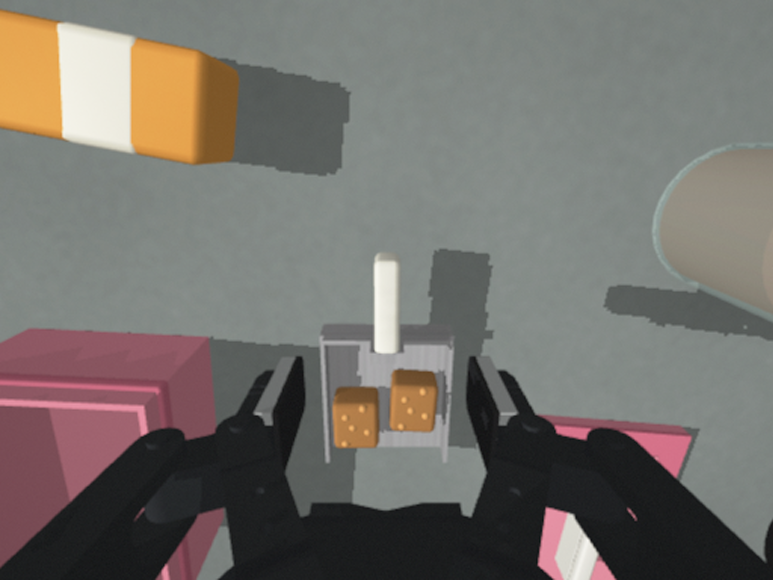

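```bash
cat >> h.py <<'E'
def handle(c,lo,hi,z=.056,roi=None,amin=60):
    m=mask(c,lo,hi)
    if roi is not None:
        k=np.zeros_like(m); u0,v0,u1,v1=roi; k[v0:v1,u0:u1]=1; m=m*k
    out=[]
    for k in blobs(m,amin)[:4]:
        P=ray(c,k.reshape(-1,2),z)[:,:2]*1000; r=cv2.minAreaRect(P.astype(np.float32)); b=cv2.boxPoints(r)
        print(k.reshape(-1,2).mean(0).round(),'c',np.round(r[0],1),'sz',np.round(r[1],1),'ang',round(r[2],1)); out.append(r)
    return out
E
python3 -c "
from h import *
c=cam('wrist'); handle(c,(0,0,150),(179,60,255),roi=(200,120,300,260))
go(.6195,-.191,.14,5)"
```

```text
[251. 226.] c [ 591.  -197.6] sz [93.2 83.9] ang 5.8
t 2.05 pos [ 0.6154 -0.1974  0.1566] yaw 4.9 w 0.700 F [-0.   0.  -0.3] j6 2.75 j5 -0.00
spin total (units of 60deg) -0.001 ; shift units (tool, after spin) [ 0.09 -0.12  0.33]
```

```bash
python3 -c "
from h import *
c=cam('wrist'); print(c['img'][170:245:6,255]); 
for v in (190,205,215): handle(c,(0,0,v),(179,60,255),roi=(200,120,300,260))
c=cam('top');handle(c,(0,0,190),(179,40,255),roi=(310,170,335,215),amin=10)
go(.6195,-.191,.14,5)"
```

```text
[[155 154 144]
 [231 230 220]
 [232 231 221]
 [232 230 221]
 [232 231 221]
 [232 231 221]
 [233 232 222]
 [233 232 221]
 [231 230 220]
 [233 232 223]
 [236 235 225]
 [162 162 162]
 [165 164 166]]
[253. 201.] c [ 603.9 -196.2] sz [63.4 12.8] ang 4.5
[253. 202.] c [ 603.  -195.7] sz [61.6 12.5] ang 5.3
[253. 203.] c [ 602.6 -195.8] sz [58.7 11.9] ang 4.5
[322. 192.] c [ 594.9 -191.9] sz [33.5 10. ] ang 0.4
t 2.15 pos [ 0.6154 -0.1976  0.1568] yaw 4.9 w 0.700 F [-0.2  0.1 -0.1] j6 2.75 j5 0.00
spin total (units of 60deg) -0.002 ; shift units (tool, after spin) [ 0.09 -0.12  0.34]
```

```bash
python3 -c "
from h import *
go(.6216,-.1945,.040,5)"
```

```text
t 2.15 pos [ 0.6154 -0.1976  0.1568] yaw 4.9 w 0.700 F [-0.2  0.1 -0.1] j6 2.75 j5 0.00
spin total (units of 60deg) -0.002 ; shift units (tool, after spin) [ 0.13 -0.05  2.34]
```

Emit:
move_arm:
  commands:
    - [[0.13,-0.05,0.3],0]
    - [[0,0,0.5],0]
    - [[0,0,0.5],0]
    - [[0,0,0.5],0]
    - [[0,0,0.54],0]
    - [[0,0,0],0]
    - [[0,0,0],0]

```text
time: 3.02
eef_pos: [0.6222, -0.1937, 0.0391]
tcp_rot: [0.0, 0.999, 0.043, 0.0]
wrist_force: [0.2, -0.5, -0.6]
gripper_width: 0.701
```

Emit:
move_arm:
  commands:
    - [[0,0,0],0]
    - [[0,0,0],0]
    - [[0,0,0],0]
    - [[0,0,0],0]
    - [[0,0,0],0]
  fingers: 1.0
  grip_force: 20

```text
time: 3.65
eef_pos: [0.6224, -0.1937, 0.039]
tcp_rot: [0.0, 0.999, 0.043, 0.001]
wrist_force: [1.2, -1.1, 4.7]
gripper_width: 0.187
```

Emit:
move_arm:
  commands:
    - [[0,0,-0.15],0]
    - [[0,0,-0.15],0]
    - [[0,0,-0.1],0]
    - [[0,0,0],0]
    - [[0,0,0],0]

```text
time: 4.28
eef_pos: [0.6219, -0.1935, 0.0584]
tcp_rot: [-0.0, 0.999, 0.043, 0.0]
wrist_force: [1.0, 0.4, -1.1]
gripper_width: 0.181
```

```bash
python3 -c "
from h import *
go(.6216,-.1945,.040,5)
c=cam('wrist'); save(c,'w2.png')
c=cam('scene'); save(c,'s2.png',(140,130,230,230))"
```

```text
t 4.28 pos [ 0.6219 -0.1935  0.0584] yaw 5.0 w 0.181 F [ 1.   0.4 -1.1] j6 2.75 j5 0.00
spin total (units of 60deg) -0.000 ; shift units (tool, after spin) [-0.01  0.02  0.37]
```

View pics/w2.png

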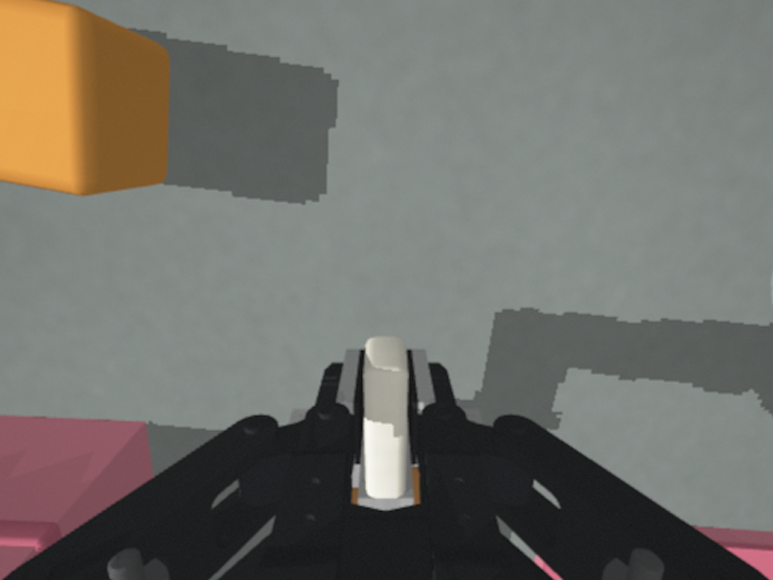

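View pics/s2.png

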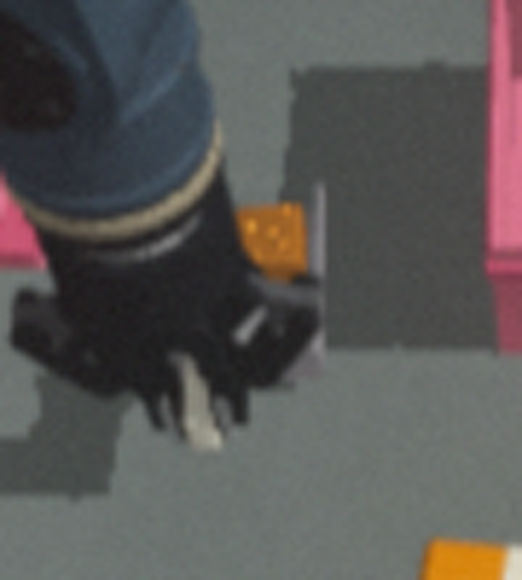

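```bash
python3 -c "
from h import *
c=cam('scene')
print(proj(c,[[.4584,-.1597,.041],[.4584,-.1597,.024],[.4584,-.1597,.019],[.4584,-.1597,.0]]))
save(c,'s2b.png',(180,150,210,200))
f=[];q=[]
for i in range(6):
    imaging.camera('top'); s=read_state(); f.append(s['wrist_force']);q.append(s['wrist_torque'])
print(np.mean(f,0),np.mean(q,0))
"
```

```text
[[194.80447215 157.58809772]
 [195.51975215 161.08383031]
 [195.72638459 162.09368901]
 [196.49657408 165.85777647]]
[ 0.54032999 -0.2516746  -0.23133271] [-0.01442451 -0.12109162  0.00983876]
```

View pics/s2b.png

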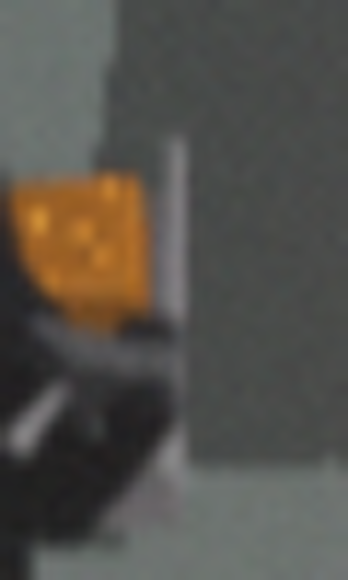

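Emit:
move_arm:
  commands:
    - [[0,0,0.12],0]
    - [[0,0,0.12],0]
    - [[0,0,0.12],0]
    - [[0,0,0],0]

```text
time: 5.22
eef_pos: [0.6213, -0.1934, 0.0397]
tcp_rot: [-0.0, 0.999, 0.043, -0.001]
wrist_force: [0.5, 0.4, -2.3]
gripper_width: 0.185
```

Emit:
move_arm:
  commands:
    - [[0,0,0],0]
    - [[0,0,0],0]
    - [[0,0,0],0]
  fingers: 0.6

```text
time: 5.6
eef_pos: [0.6219, -0.1935, 0.0405]
tcp_rot: [-0.0, 0.999, 0.043, 0.0]
wrist_force: [0.0, 1.1, -0.4]
gripper_width: 0.403
```

Emit:
move_arm:
  commands:
    - [[0,0,0],0]
    - [[0,0,0],0]
    - [[0,0,0],0]
    - [[0,0,0],0]
  fingers: 1.0
  grip_force: 110

```text
time: 6.1
eef_pos: [0.6221, -0.1935, 0.0407]
tcp_rot: [0.0, 0.999, 0.043, 0.0]
wrist_force: [0.6, 0.7, 3.9]
gripper_width: 0.149
```

Emit:
move_arm:
  commands:
    - [[0,0,-0.1],0]
    - [[0,0,-0.2],0]
    - [[0,0,-0.3],0]
    - [[0,0,-0.3],0]
    - [[0,0,-0.3],0]
    - [[0,0,0],0]
    - [[0,0,0],0]

```text
time: 6.98
eef_pos: [0.6217, -0.1934, 0.1002]
tcp_rot: [-0.0, 0.999, 0.043, -0.0]
wrist_force: [0.8, -0.8, -1.6]
gripper_width: 0.153
```

```bash
python3 -c "
from h import *
go(.6216,-.1945,.040,5)
c=cam('wrist'); save(c,'w3.png')
c=cam('scene'); 
save(c,'s3b.png',(140,130,230,220))
"
```

```text
t 6.97 pos [ 0.6217 -0.1934  0.1002] yaw 5.0 w 0.153 F [ 0.8 -0.8 -1.6] j6 2.75 j5 0.00
spin total (units of 60deg) -0.000 ; shift units (tool, after spin) [-0.    0.02  1.2 ]
```

View pics/s3b.png

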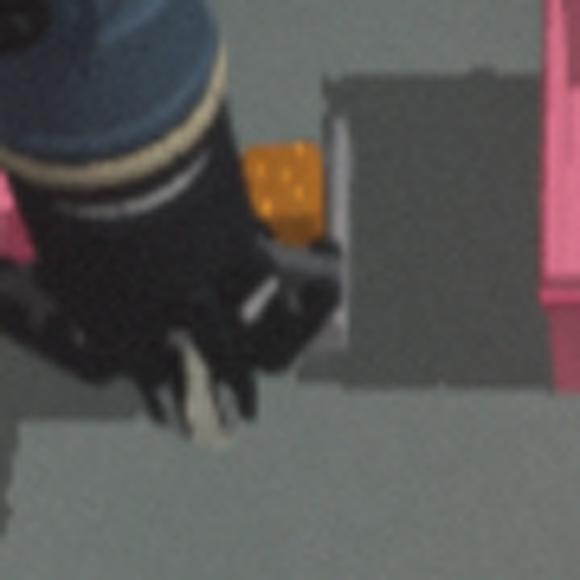

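View pics/w3.png

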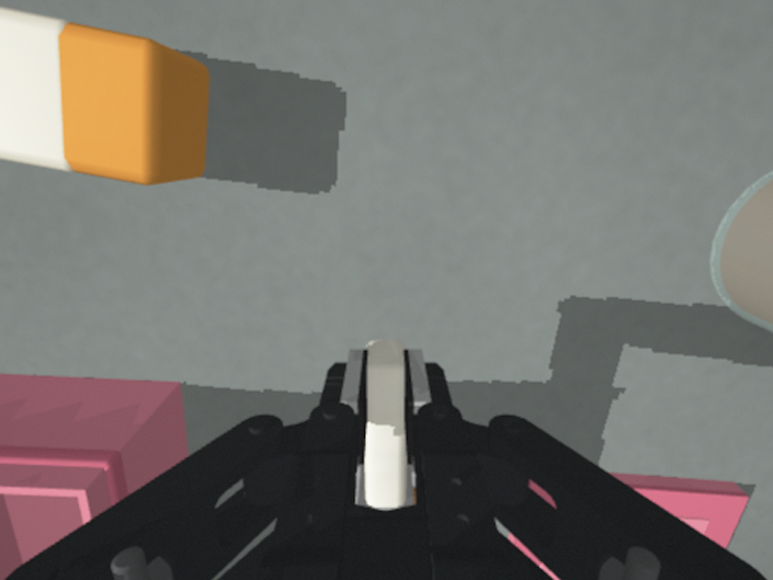

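```bash
python3 -c "
from h import *
go(.589,.003,.207,1.5)
"
```

```text
t 7.08 pos [ 0.6214 -0.1934  0.0997] yaw 5.0 w 0.150 F [-0.1 -0.8 -1.5] j6 2.75 j5 0.00
spin total (units of 60deg) 0.058 ; shift units (tool, after spin) [-0.55 -3.94 -2.15]
```

Emit:
move_arm:
  commands:
    - [[0,0,-0.2],0.03]
    - [[0,0,-0.4],0.028]
    - [[0,0,-0.5],0]
    - [[0,0,-0.5],0]
    - [[0,0,-0.4],0]
    - [[0,-0.15,-0.15],0]
    - [[0,-0.3,0],0]
    - [[-0.05,-0.45,0],0]
    - [[-0.05,-0.5,0],0]
    - [[-0.05,-0.5,0],0]
    - [[-0.05,-0.5,0],0]
    - [[-0.05,-0.5,0],0]

```text
time: 8.57
eef_pos: [0.6048, -0.0464, 0.2076]
tcp_rot: [-0.0, 1.0, 0.014, -0.0]
wrist_force: [0.2, 0.2, -1.4]
gripper_width: 0.151
```

Emit:
move_arm:
  commands:
    - [[-0.05,-0.45,0],0]
    - [[-0.05,-0.3,0],0]
    - [[-0.05,-0.2,0],0]
    - [[-0.1,-0.09,0],0]
    - [[-0.05,0,0],0]
    - [[0,0,0],0]
    - [[0,0,0],0]

```text
time: 9.45
eef_pos: [0.5894, 0.0022, 0.208]
tcp_rot: [0.0, 1.0, 0.013, 0.0]
wrist_force: [0.6, 0.4, -1.0]
gripper_width: 0.154
```

```bash
python3 -c "
from h import *
go(.589,.003,.207,1.5)
c=cam('scene'); save(c,'s4.png',(180,60,340,240))
c=cam('top'); save(c,'t4.png',(180,120,340,300))
"
```

```text
t 9.45 pos [0.5894 0.0022 0.208 ] yaw 1.4 w 0.154 F [ 0.6  0.4 -1. ] j6 3.12 j5 -0.00
spin total (units of 60deg) -0.001 ; shift units (tool, after spin) [-0.01 -0.02  0.02]
```

View pics/s4.png

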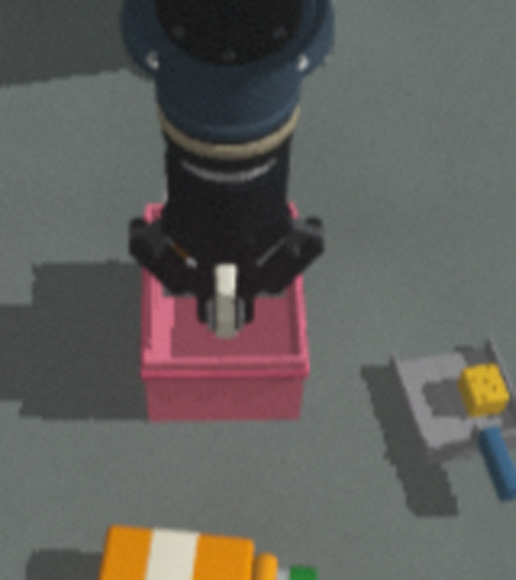

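View pics/t4.png

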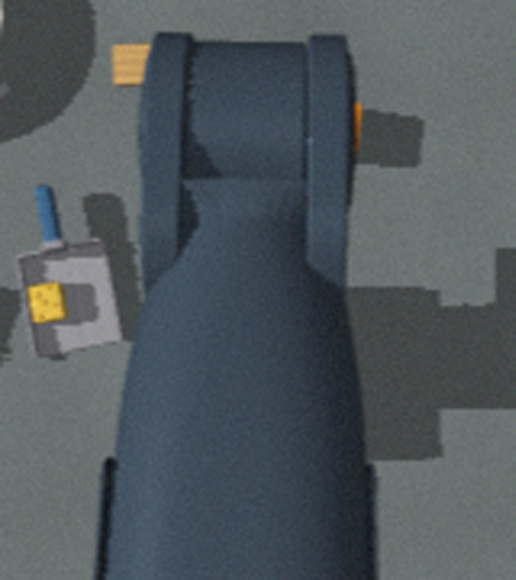

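Emit:
move_arm:
  commands:
    - [[0,0,0],0]
    - [[0,0,0],0]
    - [[0,0,0],0]
    - [[0,0,0],0]
  grip_force: 20

```text
time: 10.05
eef_pos: [0.5892, 0.0027, 0.208]
tcp_rot: [-0.0, 1.0, 0.013, -0.0]
wrist_force: [-0.4, 0.3, -1.5]
gripper_width: 0.15
```

```bash
python3 -c "
from h import *
go(.589,.003,.207,1.5)
c=cam('scene'); save(c,'s5.png',(180,60,340,240))
c=cam('wrist'); save(c,'w5.png')
"
```

```text
t 10.05 pos [0.5892 0.0027 0.208 ] yaw 1.5 w 0.150 F [-0.4  0.3 -1.5] j6 3.12 j5 0.00
spin total (units of 60deg) -0.000 ; shift units (tool, after spin) [-0.   -0.01  0.02]
```

View pics/s5.png

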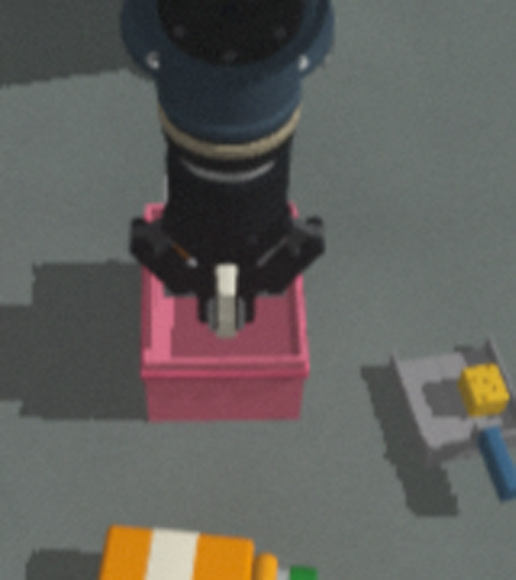

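View pics/w5.png

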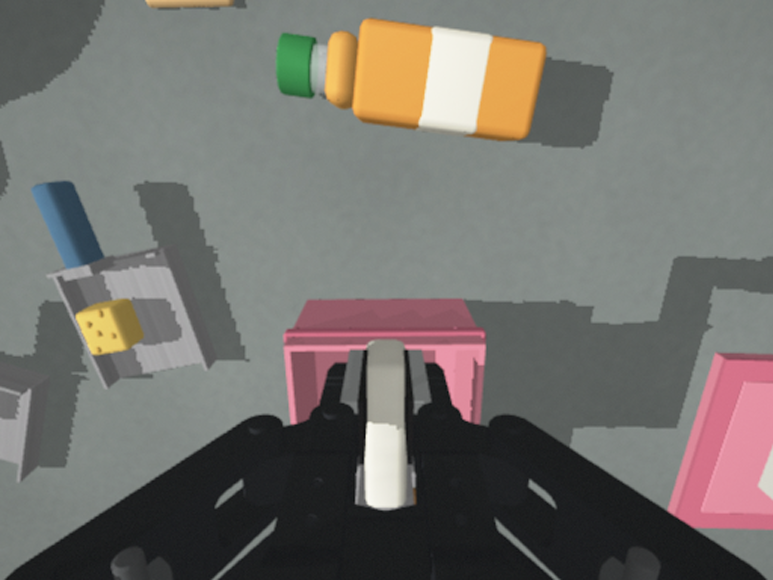

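Emit:
move_arm:
  commands:
    - [[0,0,0],0]
    - [[0,0,0],0]
    - [[0,0,0],0]
  fingers: 1.0
  grip_force: 20

```text
time: 10.52
eef_pos: [0.5892, 0.0027, 0.208]
tcp_rot: [-0.0, 1.0, 0.013, -0.0]
wrist_force: [0.9, 0.3, -1.3]
gripper_width: 0.151
```

```bash
python3 -c "
from h import *
f=[];q=[]
for i in range(4):
    imaging.camera('top'); s=read_state(); f.append(s['wrist_force']);q.append(s['wrist_torque'])
print(np.mean(f,0),np.mean(q,0))
c=cam('wrist'); save(c,'w6.png',(200,190,310,384))
"
```

```text
[ 0.10625186  0.03995887 -1.96481109] [ 0.01214544 -0.15339573 -0.02616115]
```

View pics/w6.png

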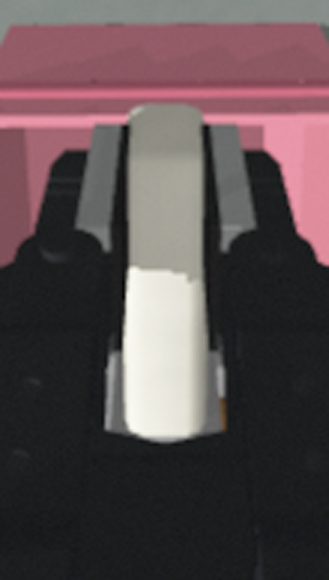

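Emit:
move_arm:
  commands:
    - [[0,0,0],0]
    - [[0,0,0],0]
    - [[0,0,0],0]
  fingers: 0.825
  grip_force: 20

```text
time: 11.15
eef_pos: [0.5893, 0.0027, 0.208]
tcp_rot: [-0.0, 1.0, 0.013, 0.0]
wrist_force: [-0.2, -0.1, -1.1]
gripper_width: 0.176
```

```bash
python3 -c "
from h import *
f=[];q=[]
for i in range(4):
    imaging.camera('top'); s=read_state(); f.append(s['wrist_force']);q.append(s['wrist_torque'])
print(np.mean(f,0),np.mean(q,0))
c=cam('wrist'); save(c,'w7.png',(200,190,310,384))
"
```

```text
[ 0.00840446 -0.23462092 -1.78187873] [ 0.02485389 -0.18006746 -0.01697632]
```

View pics/w7.png

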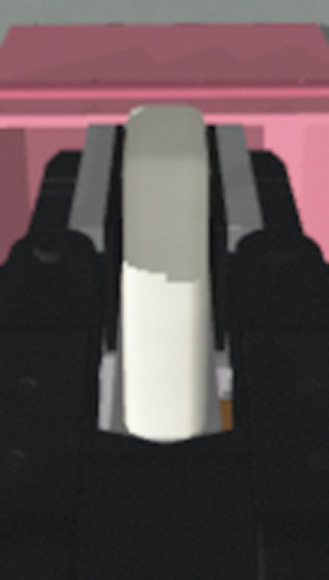

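Emit:
move_arm:
  commands:
    - [[0,0,0],0]
    - [[0,0,0],0]
    - [[0,0,0],0]
  fingers: 0.82
  grip_force: 20

```text
time: 11.78
eef_pos: [0.5892, 0.0027, 0.2079]
tcp_rot: [-0.0, 1.0, 0.013, -0.0]
wrist_force: [-0.3, -0.3, -2.1]
gripper_width: 0.181
```

```bash
cat > lk.py <<'E'
from h import *
import sys
f=[];q=[]
for i in range(3):
    c=cam('wrist'); s=read_state(); f.append(s['wrist_force']);q.append(s['wrist_torque'])
print('t %.2f'%s['time'],s['eef_pos'].round(4),'w %.3f'%s['gripper_width'],np.mean(f,0).round(2),np.mean(q,0).round(3))
save(c,sys.argv[1],(200,190,310,384),2)
E
python3 lk.py w8.png
```

```text
t 11.93 [0.5893 0.0027 0.208 ] w 0.179 [-0.    0.66 -1.76] [ 0.007 -0.171  0.004]
```

View pics/w8.png

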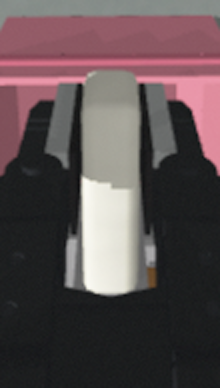

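Emit:
move_arm:
  commands:
    - [[0,0,0],0]
    - [[0,0,0],0]
    - [[0,0,0],0]
  fingers: 0.816

```text
time: 12.3
eef_pos: [0.5892, 0.0027, 0.208]
tcp_rot: [-0.0, 1.0, 0.013, -0.0]
wrist_force: [-0.5, -0.0, -0.3]
gripper_width: 0.185
```

```bash
python3 lk.py w9.png
```

```text
t 12.45 [0.5892 0.0027 0.208 ] w 0.184 [-0.5   0.   -1.51] [-0.003  0.081  0.022]
```

View pics/w9.png

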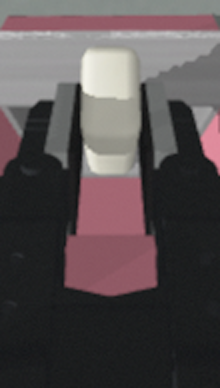

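```bash
python3 -c "
from h import *
c=cam('scene'); save(c,'s10.png',(160,60,340,240))
c=cam('wrist'); save(c,'w10.png')
"
```

```text
(no output)
```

View pics/s10.png

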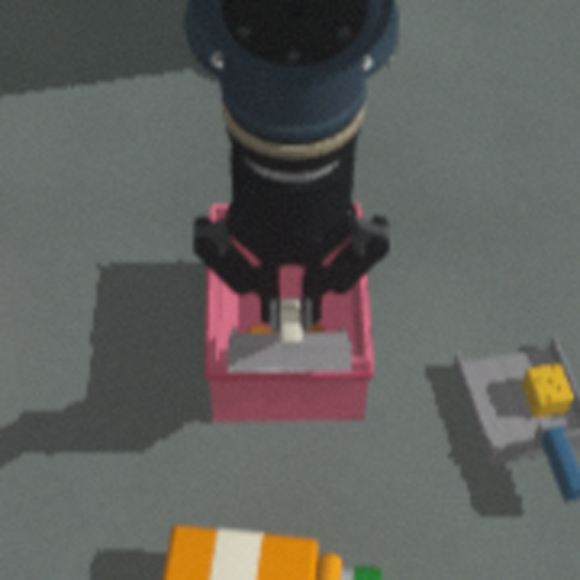

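View pics/w10.png

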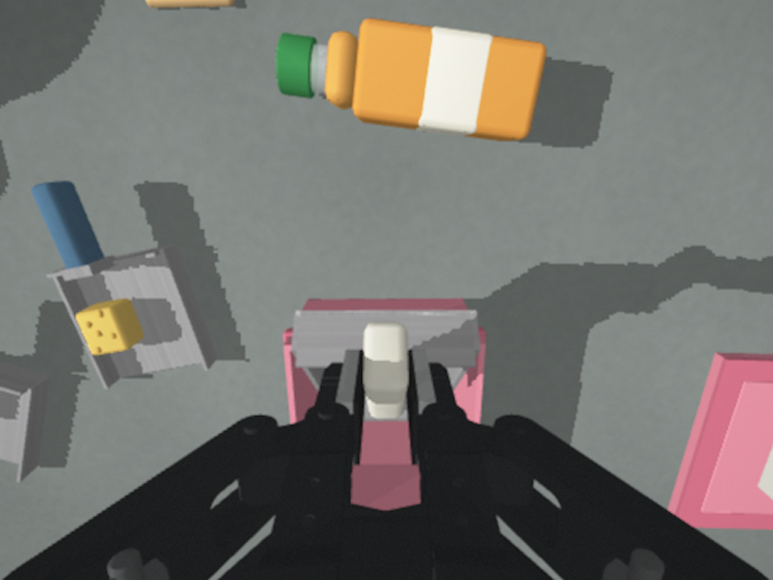

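Emit:
move_arm:
  commands:
    - [[0,0,0],0]
    - [[0,0,0],0]
    - [[0,0,0],0]
    - [[0,0,-0.2],0]
    - [[0,0,-0.4],0]
    - [[0,0,-0.4],0]
    - [[0,0,-0.4],0]
    - [[0,0,-0.4],0]
    - [[0,0,-0.2],0]
    - [[0,0,0],0]
  fingers: 1.0
  grip_force: 60

```text
time: 13.8
eef_pos: [0.5896, 0.0027, 0.3086]
tcp_rot: [-0.0, 1.0, 0.013, 0.001]
wrist_force: [0.0, 0.5, -1.8]
gripper_width: 0.166
```

```bash
python3 -c "
from h import *
go(.589,.003,.207,1.5)
c=cam('scene'); save(c,'s11.png',(160,60,340,240))
c=cam('wrist'); save(c,'w11.png')
"
```

```text
t 13.80 pos [0.5896 0.0027 0.3086] yaw 1.5 w 0.166 F [ 0.   0.5 -1.8] j6 3.12 j5 0.00
spin total (units of 60deg) -0.000 ; shift units (tool, after spin) [-0.01 -0.01  2.03]
```

View pics/s11.png

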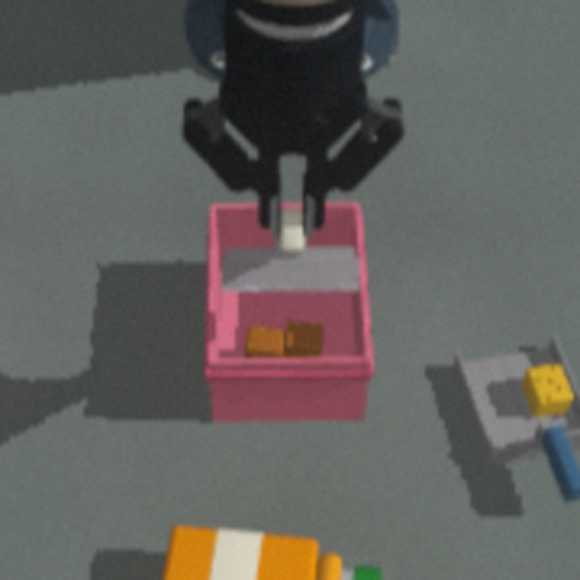

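View pics/w11.png

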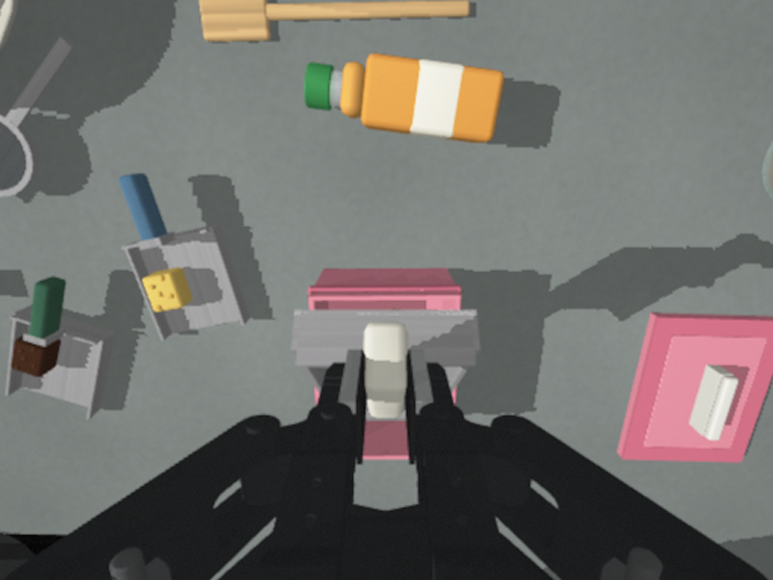

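```bash
python3 -c "
from h import *
go(.49,-.200,.3086,3)
"
```

```text
t 13.90 pos [0.5891 0.0027 0.3074] yaw 1.5 w 0.169 F [-0.2 -0.3 -1.2] j6 3.12 j5 0.00
spin total (units of 60deg) -0.025 ; shift units (tool, after spin) [-2.19  3.94 -0.02]
```

Emit:
move_arm:
  commands:
    - [[0,0.2,0],-0.025]
    - [[-0.2,0.4,0],0]
    - [[-0.3,0.5,0],0]
    - [[-0.3,0.5,0],0]
    - [[-0.3,0.5,0],0]
    - [[-0.3,0.5,0],0]
    - [[-0.3,0.5,0],0]
    - [[-0.3,0.44,0],0]
    - [[-0.19,0.4,0],0]
    - [[0,0,0.4],0]
    - [[0,0,0.5],0]
    - [[0,0,0.5],0]

```text
time: 15.4
eef_pos: [0.4887, -0.2004, 0.237]
tcp_rot: [-0.0, 1.0, 0.025, -0.0]
wrist_force: [0.2, 0.3, -1.5]
gripper_width: 0.165
```

Emit:
move_arm:
  commands:
    - [[0,0,0.4],0]
    - [[0,0,0.2],0]
    - [[0,0,0.1],0]
    - [[0,0,0],0]
    - [[0,0,0],0]

```text
time: 16.02
eef_pos: [0.4902, -0.1999, 0.2036]
tcp_rot: [0.0, 1.0, 0.026, 0.0]
wrist_force: [0.8, 0.2, -1.3]
gripper_width: 0.166
```

```bash
python3 -c "
from h import *
go(.49,-.200,.18,3)
c=cam('scene'); save(c,'s12.png',(120,60,320,240))
c=cam('wrist'); save(c,'w12.png')
"
```

```text
t 16.02 pos [ 0.4902 -0.1999  0.2036] yaw 3.0 w 0.166 F [ 0.8  0.2 -1.3] j6 2.70 j5 0.00
spin total (units of 60deg) -0.000 ; shift units (tool, after spin) [-0.    0.    0.47]
```

View pics/s12.png

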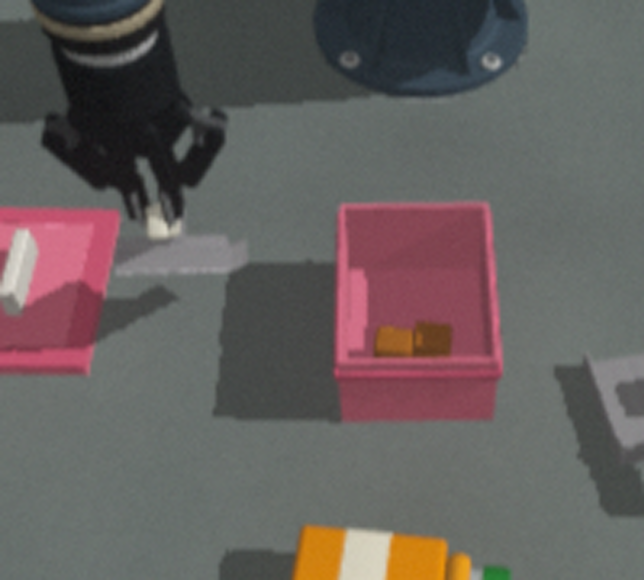

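View pics/w12.png

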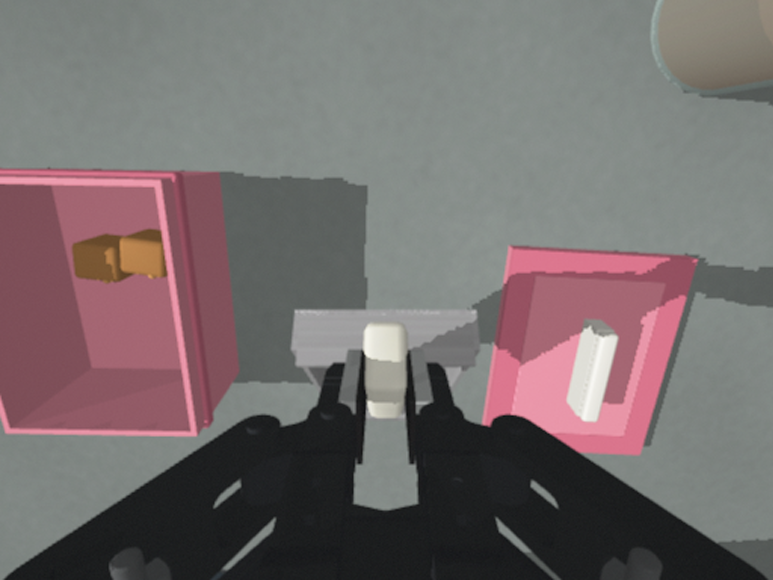

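Emit:
move_arm:
  commands:
    - [[0,0,0],0]
    - [[0,0,0.3],0]
    - [[0,0,0.3],0]
    - [[0,0,0.2],0]
    - [[0,0,0],0]
    - [[0,0,0],0]
  fingers: 0.818

```text
time: 16.88
eef_pos: [0.4901, -0.1998, 0.1631]
tcp_rot: [0.0, 1.0, 0.026, 0.0]
wrist_force: [-0.4, -0.6, -0.9]
gripper_width: 0.182
```

```bash
python3 -c "
from h import *
go(.49,-.200,.167,3)
c=cam('scene'); save(c,'s13.png',(120,100,240,200))
c=cam('wrist'); save(c,'w13.png',(150,150,362,384))
s=read_state(); print(s['wrist_force'],s['wrist_torque'])
"
```

```text
t 16.88 pos [ 0.4901 -0.1998  0.1631] yaw 3.0 w 0.182 F [-0.4 -0.6 -0.9] j6 2.70 j5 0.00
spin total (units of 60deg) -0.000 ; shift units (tool, after spin) [-0.    0.   -0.08]
[ 1.06267923  0.53855554 -0.55036572] [ 0.07688071 -0.04166265  0.02823793]
```

View pics/s13.png

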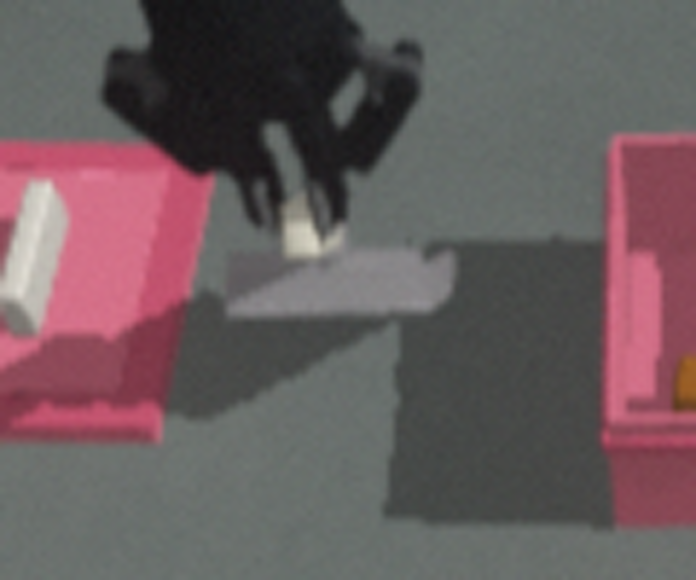

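View pics/w13.png

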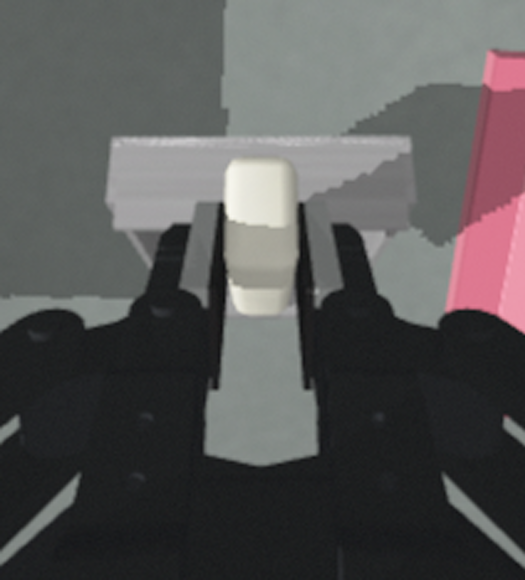

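Emit:
move_arm:
  commands:
    - [[0,0,0.16],0]
    - [[0.22,0,0.07],0]
    - [[0.22,0,0.07],0]
    - [[0.2,0,0.1],0]
    - [[0.2,0,0.1],0]
    - [[0.2,0,0.13],0]
    - [[0.2,0,0.13],0]
    - [[0,0,0],0]

```text
time: 17.98
eef_pos: [0.5525, -0.1964, 0.1242]
tcp_rot: [-0.0, 1.0, 0.026, -0.0]
wrist_force: [0.5, -0.1, -0.6]
gripper_width: 0.178
```

```bash
python3 -c "
from h import *
go(.49,-.200,.167,3)
c=cam('scene'); print(c['o']);save(c,'s14.png',(120,100,240,200))
c=cam('wrist'); save(c,'w14.png',(150,150,362,384))
s=read_state(); print(s['wrist_force'],s['wrist_torque'])
"
```

```text
t 17.98 pos [ 0.5525 -0.1964  0.1242] yaw 3.0 w 0.178 F [ 0.5 -0.1 -0.6] j6 2.75 j5 0.00
spin total (units of 60deg) 0.000 ; shift units (tool, after spin) [-1.25  0.01 -0.86]
[1.08482437 0.00198682 0.85844936]
[ 0.18968893 -0.87951054 -0.42224377] [-0.05983483 -0.00071202  0.00318822]
```

View pics/s14.png

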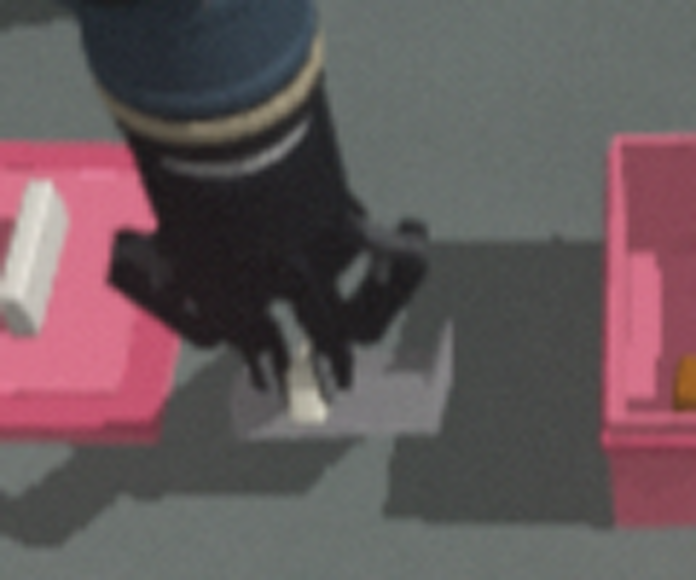

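View pics/w14.png

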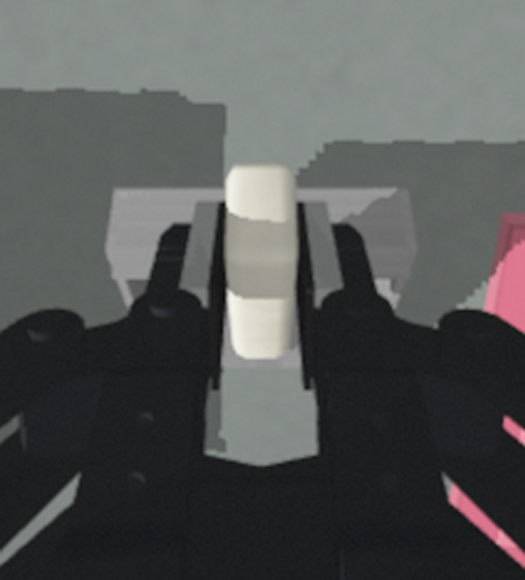

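Working: the tray is rotating back towards level. Continue the arc.

Emit:
move_arm:
  commands:
    - [[0.2,0,0.17],0]
    - [[0.2,0,0.17],0]
    - [[0.15,0,0.18],0]
    - [[0.15,0,0.18],0]
    - [[0.12,0,0.19],0]
    - [[0.12,0,0.19],0]
    - [[0,0,0],0]
    - [[0,0,0],0]

```text
time: 19.08
eef_pos: [0.5986, -0.194, 0.0709]
tcp_rot: [-0.0, 1.0, 0.026, -0.0]
wrist_force: [0.3, 0.4, -1.4]
gripper_width: 0.182
```

```bash
python3 -c "
from h import *
go(.49,-.200,.040,3)
c=cam('scene'); save(c,'s15.png',(120,100,240,200))
s=read_state(); print(s['wrist_force'],s['wrist_torque'])
"
```

```text
t 19.07 pos [ 0.5986 -0.194   0.0709] yaw 3.0 w 0.182 F [ 0.3  0.4 -1.4] j6 2.78 j5 0.00
spin total (units of 60deg) -0.000 ; shift units (tool, after spin) [-2.17  0.01  0.62]
[ 0.03836822  0.14936869 -0.61205339] [-0.03058535 -0.04888327 -0.03405597]
```

View pics/s15.png

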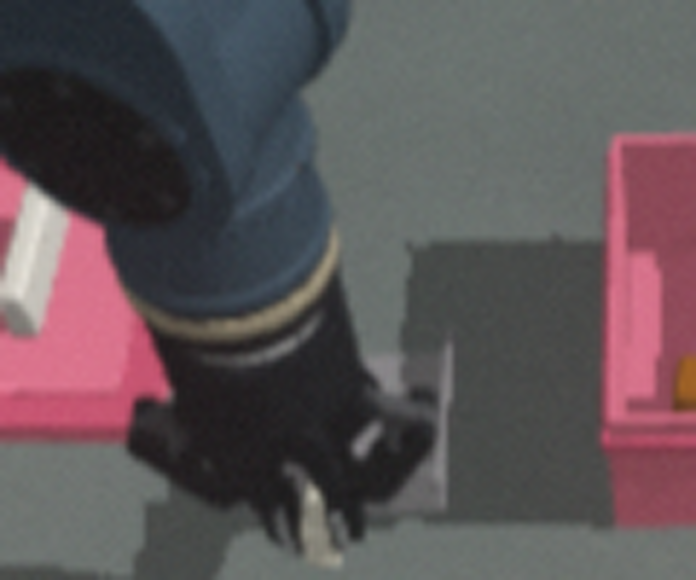

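Emit:
move_arm:
  commands:
    - [[0.08,0,0.16],0]
    - [[0.08,0,0.16],0]
    - [[0.04,0,0.15],0]
    - [[0,0,0.13],0]
    - [[0,0,0],0]
    - [[0,0,0],0]

```text
time: 19.88
eef_pos: [0.6083, -0.1934, 0.0407]
tcp_rot: [-0.0, 1.0, 0.026, -0.0]
wrist_force: [0.1, 0.7, -2.4]
gripper_width: 0.186
```

Emit:
move_arm:
  commands:
    - [[0,0,0],0]
    - [[0,0,0],0]
    - [[0,0,0],0]
    - [[0,0,0],0]
    - [[0,0,-0.4],0]
    - [[0,0,-0.8],0]
    - [[0,0,-0.9],0]
    - [[0,0,-0.9],0]
    - [[0,0,0],0]
  fingers: 0.3

```text
time: 21.0
eef_pos: [0.6106, -0.1941, 0.1951]
tcp_rot: [0.001, 1.0, 0.026, 0.003]
wrist_force: [0.5, -0.2, -0.2]
gripper_width: 0.699
```

```bash
python3 -c "
from h import *
go(.49,-.200,.040,3)
c=cam('scene'); save(c,'s16.png')
c=cam('wrist'); save(c,'w16.png')
"
```

```text
t 21.00 pos [ 0.6106 -0.1941  0.1951] yaw 3.0 w 0.699 F [ 0.5 -0.2 -0.2] j6 2.78 j5 0.00
spin total (units of 60deg) -0.000 ; shift units (tool, after spin) [-2.41 -0.01  3.1 ]
```

View pics/s16.png

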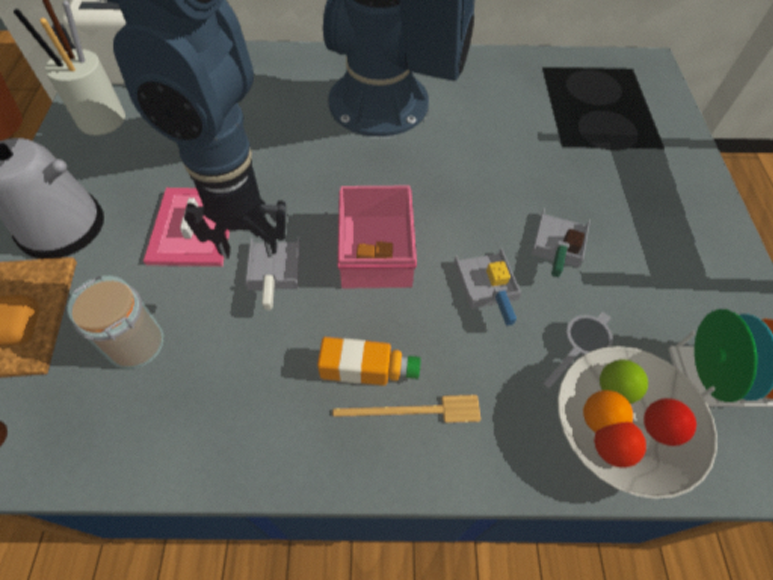

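View pics/w16.png

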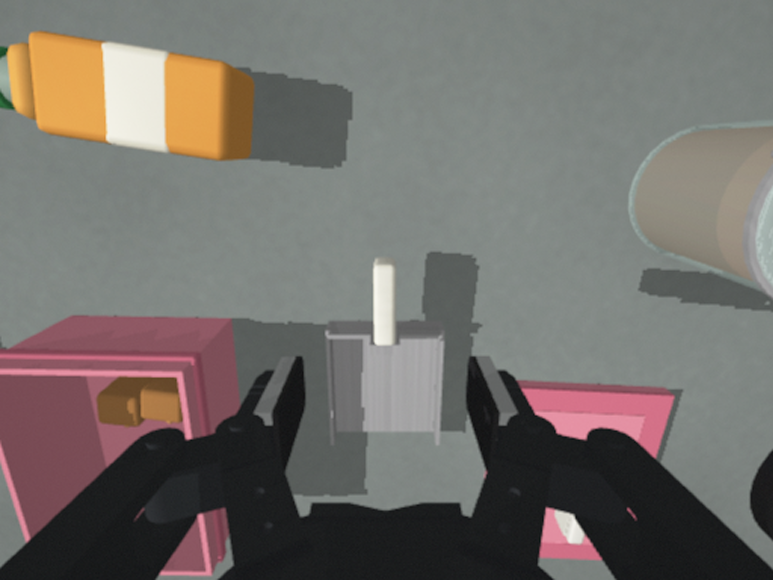

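Emit:
move_arm:
  commands:
    - [[0,0,0],-0.17]
    - [[0,0,0],-0.17]
    - [[0,0,0],-0.17]
    - [[0,0,0],-0.17]
    - [[0,0,0],-0.17]
    - [[0,0,0],-0.17]
    - [[0,0,0],-0.17]
    - [[0,0,0],-0.17]
    - [[0,0,0],-0.17]
    - [[0,0,0],-0.17]
    - [[0,0,0],-0.17]
    - [[0,0,0],-0.17]

```text
time: 22.6
eef_pos: [0.6079, -0.1933, 0.189]
tcp_rot: [-0.002, 0.456, 0.89, -0.0]
wrist_force: [0.1, 0.2, 0.4]
gripper_width: 0.699
```

Emit:
move_arm:
  commands:
    - [[0,0,0],-0.17]
    - [[0,0,0],-0.17]
    - [[0,0,0],-0.17]
    - [[0,0,0],-0.17]
    - [[0,0,0],-0.17]
    - [[0,0,0],-0.17]
    - [[0,0,0],-0.1]
    - [[0,0,0],0]

```text
time: 23.6
eef_pos: [0.6081, -0.1933, 0.1893]
tcp_rot: [-0.001, -0.109, 0.994, 0.001]
wrist_force: [-0.4, 1.0, -0.3]
gripper_width: 0.701
```

```bash
python3 -c "
from h import *
go(.63,.238,.15,192.6)
"
```

```text
t 23.60 pos [ 0.6081 -0.1933  0.1893] yaw -167.5 w 0.701 F [-0.4  1.  -0.3] j6 -0.53 j5 0.00
spin total (units of 60deg) -0.001 ; shift units (tool, after spin) [-2.31  8.32  0.79]
```

Emit:
move_arm:
  commands:
    - [[-0.23,0.83,0],0]
    - [[-0.23,0.83,0],0]
    - [[-0.23,0.83,0],0]
    - [[-0.23,0.83,0],0]
    - [[-0.23,0.83,0],0]
    - [[-0.23,0.83,0],0]
    - [[-0.23,0.83,0],0]
    - [[-0.23,0.83,0],0]
    - [[-0.23,0.83,0.3],0]
    - [[-0.23,0.83,0.49],0]
    - [[0,0,0],0]
    - [[0,0,0],0]

```text
time: 25.1
eef_pos: [0.6301, 0.2363, 0.1509]
tcp_rot: [-0.001, -0.109, 0.994, -0.0]
wrist_force: [-0.2, -0.6, 1.2]
gripper_width: 0.699
```

```bash
python3 -c "
from h import *
go(.63,.238,.15,192.6)
c=cam('wrist'); save(c,'w17.png')
handle(c,(100,100,50),(122,255,255))
"
```

```text
t 25.10 pos [0.6301 0.2363 0.1509] yaw -167.5 w 0.699 F [-0.2 -0.6  1.2] j6 0.14 j5 -0.00
spin total (units of 60deg) -0.001 ; shift units (tool, after spin) [-0.    0.03  0.02]
[257. 169.] c [610.5 235.3] sz [56.6 13.8] ang 13.2
```

View pics/w17.png

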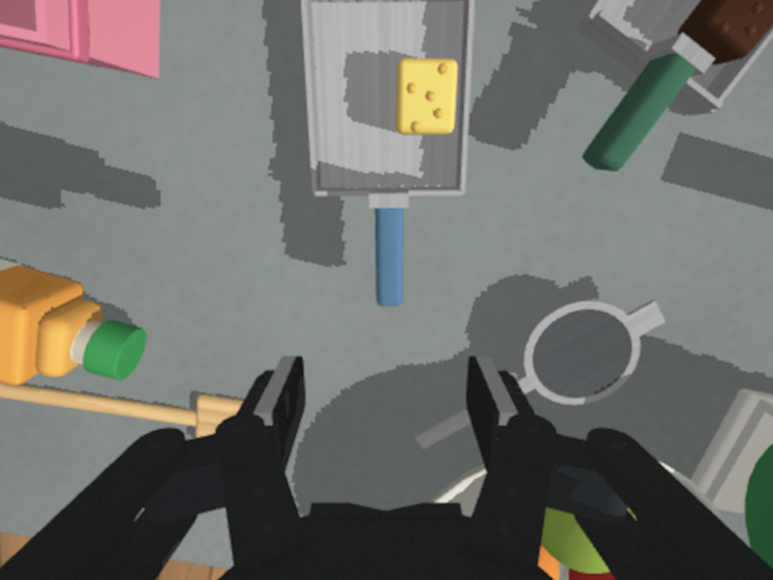

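```bash
python3 -c "
from h import *
c=cam('wrist')
print(ray(c,np.array([[418,440],[535,380],[640,325]])/1.51,.03), ray(c,np.array([[418,440]])/1.51,.0))
go(.6244,.2385,.040,193.2)
"
```

```text
[[0.74915029 0.28895633 0.03      ]
 [0.68177971 0.35762055 0.03      ]
 [0.62605201 0.41326991 0.03      ]] [[0.77144363 0.29676223 0.        ]]
t 25.20 pos [0.6307 0.2356 0.1519] yaw -167.5 w 0.700 F [-0.8  0.5  0.3] j6 0.14 j5 -0.00
spin total (units of 60deg) -0.012 ; shift units (tool, after spin) [0.11 0.09 2.24]
```

Emit:
move_arm:
  commands:
    - [[0.11,0.09,0.3],-0.012]
    - [[0,0,0.5],0]
    - [[0,0,0.5],0]
    - [[0,0,0.5],0]
    - [[0,0,0.44],0]
    - [[0,0,0],0]
    - [[0,0,0],0]
  fingers: 0.5

```text
time: 26.08
eef_pos: [0.6249, 0.2393, 0.0408]
tcp_rot: [0.001, -0.115, 0.993, 0.0]
wrist_force: [-1.1, -1.1, 0.4]
gripper_width: 0.499
```

Emit:
move_arm:
  commands:
    - [[0,0,0],0]
    - [[0,0,0],0]
    - [[0,0,0],0]
    - [[0,0,0],0]
    - [[0,0,0],0]
    - [[0,0,-0.1],0]
    - [[0,0,-0.2],0]
    - [[0,0,-0.3],0]
    - [[0,0,-0.3],0]
    - [[0,0,-0.3],0]
    - [[0,0,0],0]
    - [[0,0,0],0]
  fingers: 1.0
  grip_force: 110

```text
time: 27.58
eef_pos: [0.624, 0.2397, 0.0993]
tcp_rot: [-0.0, -0.116, 0.993, 0.0]
wrist_force: [0.9, 0.3, -2.1]
gripper_width: 0.152
```

```bash
python3 -c "
from h import *
go(.6,.01,.207,181.5)
c=cam('wrist'); save(c,'w18.png')
c=cam('scene'); save(c,'s18.png',(220,120,420,270))
"
```

```text
t 27.57 pos [0.624  0.2397 0.0993] yaw -166.7 w 0.152 F [ 0.9  0.3 -2.1] j6 0.13 j5 0.00
spin total (units of 60deg) 0.197 ; shift units (tool, after spin) [ 0.6  -4.58 -2.15]
```

View pics/w18.png

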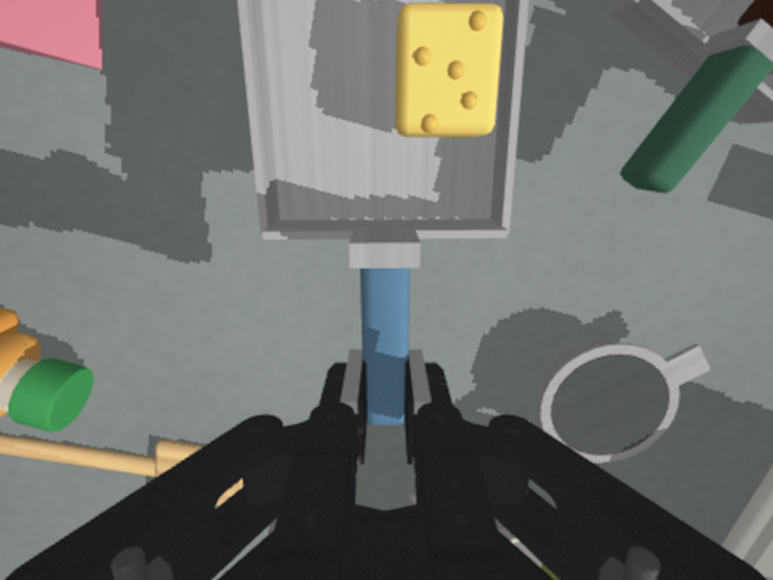

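View pics/s18.png

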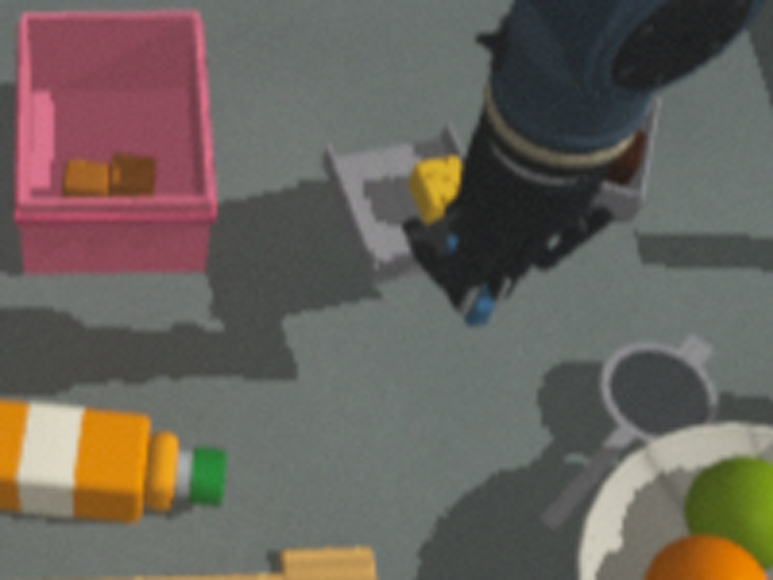

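```bash
cat >> h.py <<'E'
def boxpose(z=.092):
    c=cam('top'); pink=mask(c,(160,70,80),(179,255,255))
    for k in blobs(pink,200):
        P=ray(c,k.reshape(-1,2),z)[:,:2]*1000
        r=cv2.minAreaRect(P.astype(np.float32)); print('pink px',k.reshape(-1,2).mean(0).round(0),'c',np.round(r[0],1),np.round(r[1],1),round(r[2],1))
E
python3 -c "
from h import *
boxpose()
go(.59,.004,.207,181.5)
"
```

```text
pink px [373. 252.] c [ 407.7 -350.8] [144.2 181. ] 89.2
pink px [262. 234.] c [454.7   1.1] [182.  144.2] 1.6
t 27.73 pos [0.6237 0.2396 0.0987] yaw -166.7 w 0.151 F [-0.8 -0.6 -1.7] j6 0.13 j5 0.00
spin total (units of 60deg) 0.197 ; shift units (tool, after spin) [ 0.8  -4.69 -2.17]
```

Emit:
move_arm:
  commands:
    - [[0,0,-0.2],0.07]
    - [[0,0,-0.4],0.07]
    - [[0,0,-0.5],0.057]
    - [[0,0,-0.5],0]
    - [[0,0,-0.4],0]
    - [[0,-0.15,-0.17],0]
    - [[0.05,-0.3,0],0]
    - [[0.1,-0.45,0],0]
    - [[0.1,-0.5,0],0]
    - [[0.1,-0.5,0],0]
    - [[0.1,-0.5,0],0]
    - [[0.1,-0.5,0],0]

```text
time: 29.22
eef_pos: [0.5998, 0.0918, 0.208]
tcp_rot: [-0.0, -0.013, 1.0, 0.0]
wrist_force: [0.4, 0.3, -1.6]
gripper_width: 0.154
```

Emit:
move_arm:
  commands:
    - [[0.1,-0.5,0],0]
    - [[0.1,-0.5,0],0]
    - [[0.05,-0.4,0],0]
    - [[0,-0.25,0],0]
    - [[0,-0.14,0],0]
    - [[0,0,0],0]
    - [[0,0,0],0]

```text
time: 30.1
eef_pos: [0.5904, 0.0048, 0.2078]
tcp_rot: [-0.0, -0.013, 1.0, 0.0]
wrist_force: [-0.4, 0.7, -1.6]
gripper_width: 0.152
```

```bash
python3 -c "
from h import *
go(.59,.004,.207,181.5)
c=cam('wrist'); save(c,'w19.png')
"
```

```text
t 30.10 pos [0.5904 0.0048 0.2078] yaw -178.5 w 0.152 F [-0.4  0.7 -1.6] j6 -0.02 j5 0.00
spin total (units of 60deg) 0.000 ; shift units (tool, after spin) [ 0.01 -0.02  0.02]
```

View pics/w19.png

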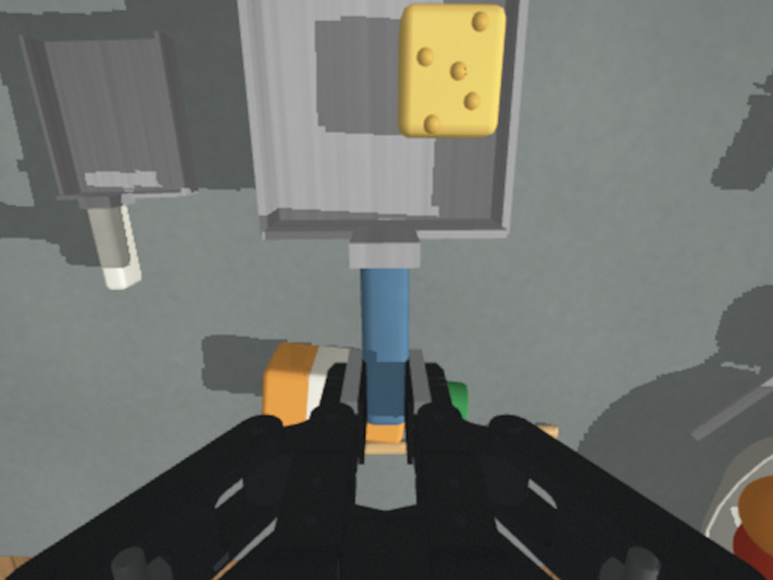

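```bash
python3 -c "
from h import *
c=cam('scene'); save(c,'s19.png',(140,60,380,240))
"
```

```text
(no output)
```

View pics/s19.png

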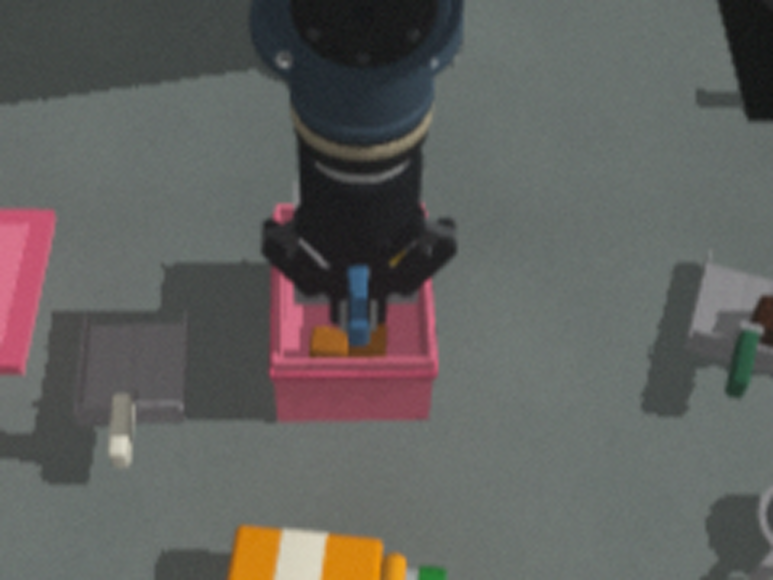

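Emit:
move_arm:
  commands:
    - [[0,0,0],0]
    - [[0,0,0],0]
    - [[0,0,0],0]
    - [[0,0,0],0]
  fingers: 0.817
  grip_force: 20

```text
time: 30.7
eef_pos: [0.5903, 0.0043, 0.208]
tcp_rot: [0.0, -0.013, 1.0, 0.0]
wrist_force: [-0.0, 0.2, -1.4]
gripper_width: 0.182
```

```bash
sed -i 's/^save.*/save(c,sys.argv[1],(130,0,380,300),2)/' lk.py; python3 lk.py w20.png
```

```text
t 30.85 [0.5903 0.0043 0.208 ] w 0.183 [ 0.09 -0.32 -1.3 ] [ 0.012 -0.025 -0.02 ]
```

View pics/w20.png

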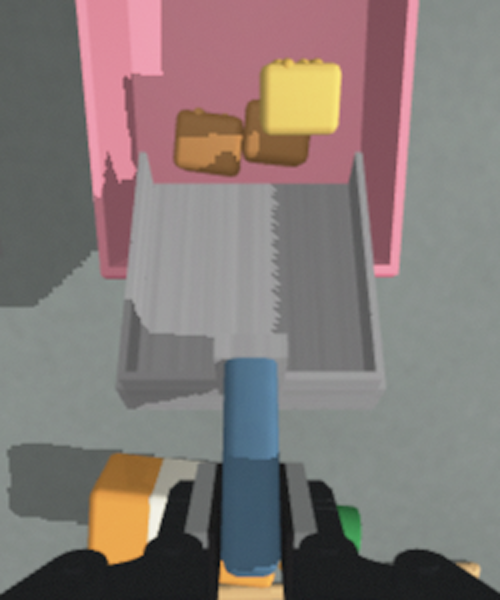

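Emit:
move_arm:
  commands:
    - [[0,0,0],0]
    - [[0,0,0],0]
    - [[0,0,0],0]
    - [[0,0,-0.2],0]
    - [[0,0,-0.4],0]
    - [[0,0,-0.4],0]
    - [[0,0,-0.4],0]
    - [[0,0,-0.4],0]
    - [[0,0,-0.2],0]
    - [[0,0,0],0]
  fingers: 1.0
  grip_force: 60

```text
time: 32.1
eef_pos: [0.5906, 0.0043, 0.3087]
tcp_rot: [0.001, -0.013, 1.0, 0.0]
wrist_force: [-0.1, -0.9, -1.8]
gripper_width: 0.169
```

```bash
python3 lk.py w21.png; python3 -c "
from h import *
c=cam('scene'); save(c,'s21.png',(140,60,380,240))
go(.5,.2,.3086,190)
"
```

```text
t 32.25 [0.59   0.0043 0.3072] w 0.168 [ 0.4   0.11 -1.57] [-0.01  -0.016 -0.012]
t 32.30 pos [0.59   0.0043 0.3071] yaw -178.5 w 0.169 F [ 0.2  0.1 -1.1] j6 -0.02 j5 0.00
spin total (units of 60deg) -0.142 ; shift units (tool, after spin) [ 1.09  4.17 -0.03]
```

View pics/w21.png

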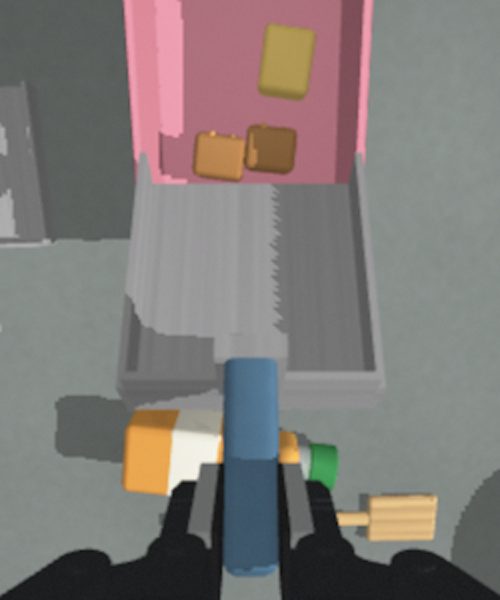

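View pics/s21.png

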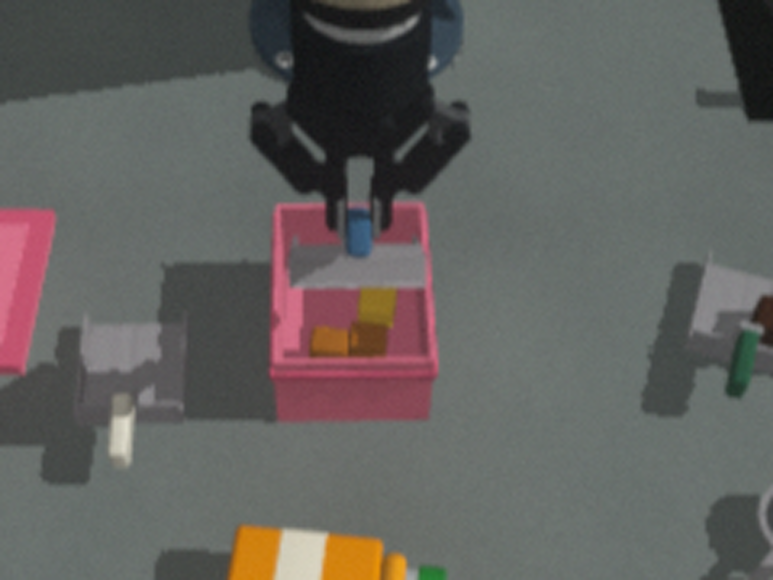

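```bash
python3 -c "
from h import *
go(.497,.209,.3086,192)
"
```

```text
t 32.30 pos [0.59   0.0043 0.3071] yaw -178.5 w 0.169 F [ 0.2  0.1 -1.1] j6 -0.02 j5 0.00
spin total (units of 60deg) -0.175 ; shift units (tool, after spin) [ 0.97  4.39 -0.03]
```

Emit:
move_arm:
  commands:
    - [[0,0,0],-0.1]
    - [[0,0,0],-0.075]
    - [[0.05,0.3,0],0]
    - [[0.12,0.5,0],0]
    - [[0.12,0.5,0],0]
    - [[0.12,0.5,0],0]
    - [[0.12,0.5,0],0]
    - [[0.12,0.5,0],0]
    - [[0.12,0.5,0],0]
    - [[0.12,0.5,0],0]
    - [[0.08,0.4,0],0]
    - [[0,0.19,0],0]

```text
time: 33.8
eef_pos: [0.4962, 0.2102, 0.3079]
tcp_rot: [-0.0, -0.104, 0.995, 0.0]
wrist_force: [0.1, -0.8, -0.2]
gripper_width: 0.171
```

Emit:
move_arm:
  commands:
    - [[0,0,0.3],0]
    - [[0,0,0.5],0]
    - [[0,0,0.5],0]
    - [[0,0,0.5],0]
    - [[0,0,0.28],0]
    - [[0,0,0],0]

```text
time: 34.55
eef_pos: [0.4968, 0.2087, 0.2033]
tcp_rot: [-0.001, -0.104, 0.995, -0.0]
wrist_force: [0.8, -0.1, -0.8]
gripper_width: 0.172
```

Emit:
move_arm:
  commands:
    - [[0,0,0],0]
    - [[0,0,0.3],0]
    - [[0,0,0.3],0]
    - [[0,0,0.2],0]
    - [[0,0,0],0]
    - [[0,0,0],0]
  fingers: 0.818

```text
time: 35.3
eef_pos: [0.4974, 0.209, 0.1642]
tcp_rot: [0.0, -0.104, 0.995, 0.0]
wrist_force: [0.1, -0.1, -1.3]
gripper_width: 0.184
```

```bash
python3 lk.py w22.png; python3 -c "
from h import *
go(.497,.209,.163,192)
c=cam('scene'); save(c,'s22.png',(220,60,420,240))
"
```

```text
t 35.45 [0.4975 0.209  0.1644] w 0.185 [-0.03 -0.12 -0.65] [ 0.022 -0.057 -0.001]
t 35.45 pos [0.4975 0.209  0.1644] yaw -168.0 w 0.185 F [-1.   0.4 -0.7] j6 0.19 j5 0.00
spin total (units of 60deg) -0.000 ; shift units (tool, after spin) [0.01 0.   0.03]
```

View pics/w22.png

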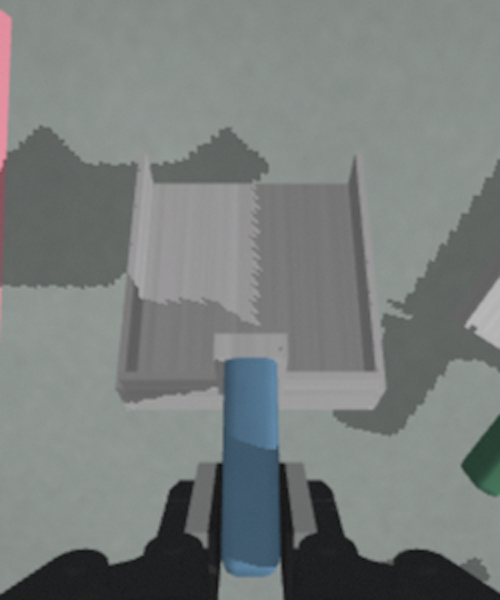

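View pics/s22.png

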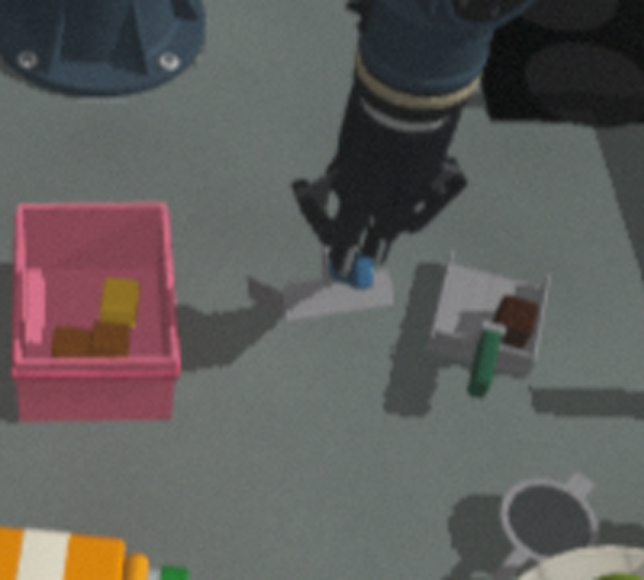

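Emit:
move_arm:
  commands:
    - [[0,0,0.16],0]
    - [[-0.22,0,0.07],0]
    - [[-0.22,0,0.07],0]
    - [[-0.2,0,0.1],0]
    - [[-0.2,0,0.1],0]
    - [[-0.2,0,0.13],0]
    - [[-0.2,0,0.13],0]
    - [[-0.2,0,0.17],0]
    - [[-0.2,0,0.17],0]
    - [[0,0,0],0]

```text
time: 36.75
eef_pos: [0.5777, 0.2259, 0.1079]
tcp_rot: [-0.001, -0.104, 0.995, -0.0]
wrist_force: [0.5, -1.0, -0.2]
gripper_width: 0.183
```

```bash
python3 lk.py w23.png
```

```text
t 36.90 [0.5769 0.2258 0.1088] w 0.179 [-0.49 -0.47 -1.26] [ 0.03  -0.032 -0.002]
```

View pics/w23.png

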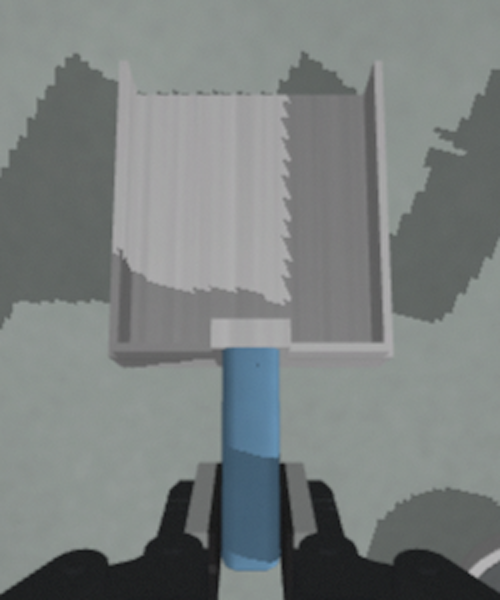

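Rotating as planned; finish the arc, release and rise.

Emit:
move_arm:
  commands:
    - [[-0.15,0,0.18],0]
    - [[-0.15,0,0.18],0]
    - [[-0.12,0,0.19],0]
    - [[-0.12,0,0.19],0]
    - [[-0.08,0,0.17],0]
    - [[-0.06,0,0.17],0]
    - [[-0.03,0,0.14],0]
    - [[0,0,0.13],0]
    - [[0,0,0],0]
    - [[0,0,0],0]

```text
time: 38.15
eef_pos: [0.6118, 0.2332, 0.0415]
tcp_rot: [-0.0, -0.104, 0.995, -0.0]
wrist_force: [0.4, 0.5, -0.7]
gripper_width: 0.185
```

```bash
python3 lk.py w24.png
```

```text
t 38.30 [0.612  0.2333 0.0416] w 0.184 [-0.09  0.22 -1.27] [-0.016 -0.104  0.035]
```

View pics/w24.png

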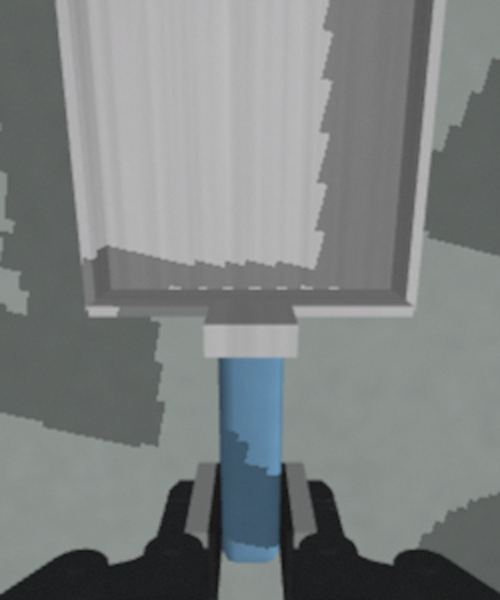

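Emit:
move_arm:
  commands:
    - [[0,0,0],0]
    - [[0,0,0],0]
    - [[0,0,0],0]
    - [[0,0,-0.3],0]
    - [[0,0,-0.7],0]
    - [[0,0,-0.8],0]
    - [[0,0,-0.5],0]
    - [[0,0,0],0.16]
    - [[0,0,0],0.16]
    - [[0,0,0],0.15]
  fingers: 0.5

```text
time: 39.55
eef_pos: [0.6123, 0.2334, 0.1579]
tcp_rot: [0.001, 0.144, 0.99, 0.0]
wrist_force: [-0.6, 0.6, 0.3]
gripper_width: 0.501
```

```bash
python3 -c "
from h import *
go(.53,.34,.15,164)
c=cam('scene'); save(c,'s25.png',(220,60,420,240))
"
```

```text
t 39.55 pos [0.6123 0.2334 0.1579] yaw 163.5 w 0.501 F [-0.6  0.6  0.3] j6 0.65 j5 0.00
spin total (units of 60deg) -0.009 ; shift units (tool, after spin) [2.17 1.6  0.16]
```

View pics/s25.png

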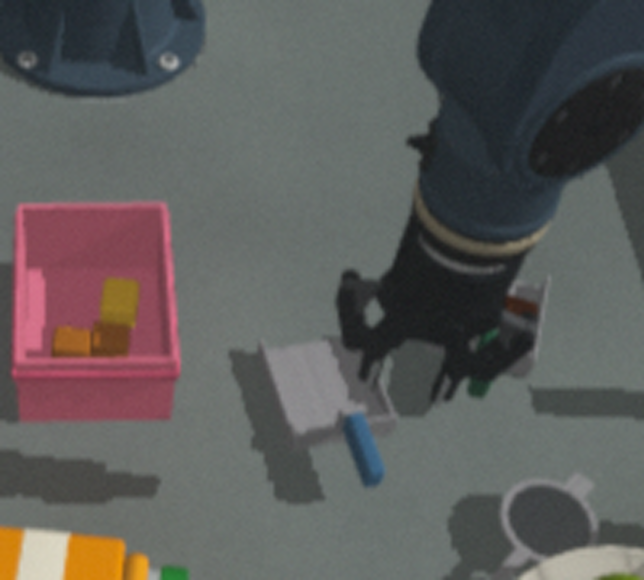

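Emit:
move_arm:
  commands:
    - [[0.43,0.32,0],-0.009]
    - [[0.43,0.32,0],0]
    - [[0.43,0.32,0],0]
    - [[0.43,0.32,0],0]
    - [[0.45,0.32,0.1],0]
    - [[0,0,0],0]
    - [[0,0,0],0]

```text
time: 40.48
eef_pos: [0.5299, 0.3397, 0.1522]
tcp_rot: [0.0, 0.136, 0.991, 0.0]
wrist_force: [0.6, -0.5, 0.2]
gripper_width: 0.496
```

```bash
python3 -c "
from h import *
go(.53,.34,.15,164)
c=cam('wrist'); save(c,'w26.png')
handle(c,(60,90,30),(90,255,255))
boxpose()
"
```

```text
t 40.48 pos [0.5299 0.3397 0.1522] yaw 164.4 w 0.496 F [ 0.6 -0.5  0.2] j6 0.84 j5 -0.00
spin total (units of 60deg) 0.007 ; shift units (tool, after spin) [-0.    0.01  0.04]
[500. 295.] c [720.7 549.2] sz [138.7  30.1] ang 0.4
[257. 161.] c [505.8 349.9] sz [14.3 56.7] ang 71.1
pink px [373. 252.] c [ 407.7 -350.8] [144.2 181. ] 89.2
pink px [263. 234.] c [455.2   1.8] [182.4 143.2] 2.2
```

View pics/w26.png

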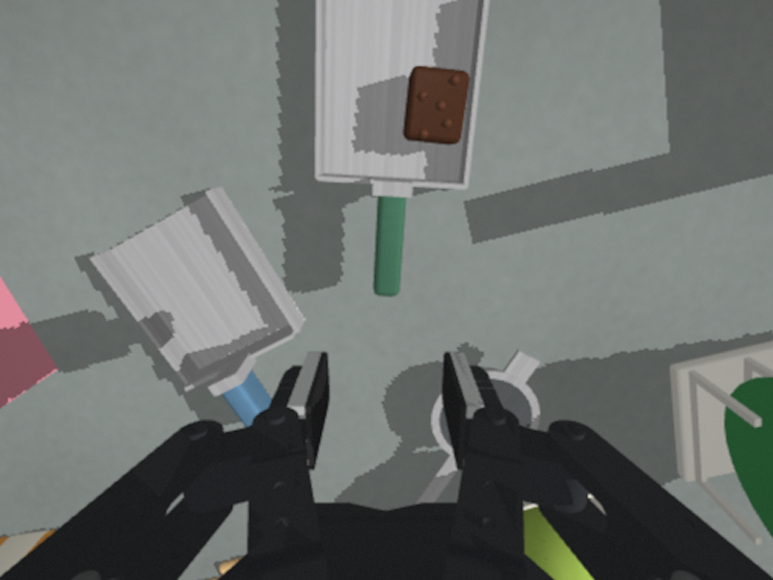

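```bash
python3 -c "
from h import *
go(.5193,.3453,.040,161.1)
"
```

```text
t 40.58 pos [0.5301 0.3393 0.152 ] yaw 164.3 w 0.497 F [ 0.2  0.5 -0.2] j6 0.84 j5 -0.00
spin total (units of 60deg) 0.054 ; shift units (tool, after spin) [0.24 0.04 2.24]
```

Emit:
move_arm:
  commands:
    - [[0,0,0],0.054]
    - [[0.24,0.04,0.3],0]
    - [[0,0,0.5],0]
    - [[0,0,0.5],0]
    - [[0,0,0.5],0]
    - [[0,0,0.44],0]
    - [[0,0,0],0]
    - [[0,0,0],0]

```text
time: 41.58
eef_pos: [0.5196, 0.3455, 0.0404]
tcp_rot: [0.0, 0.164, 0.986, 0.0]
wrist_force: [0.8, -0.7, 0.2]
gripper_width: 0.506
```

Emit:
move_arm:
  commands:
    - [[0,0,0],0]
    - [[0,0,0],0]
    - [[0,0,0],0]
    - [[0,0,0],0]
    - [[0,0,0],0]
    - [[0,0,-0.1],0]
    - [[0,0,-0.2],0]
    - [[0,0,-0.3],0]
    - [[0,0,-0.3],0]
    - [[0,0,-0.3],0]
    - [[0,0,0],0]
    - [[0,0,0],0]
  fingers: 1.0
  grip_force: 110

```text
time: 43.08
eef_pos: [0.5186, 0.3455, 0.0993]
tcp_rot: [-0.0, 0.164, 0.986, -0.0]
wrist_force: [0.2, -1.2, -1.6]
gripper_width: 0.153
```

```bash
python3 -c "
from h import *
go(.59,.004,.207,181.5)
c=cam('wrist'); save(c,'w27.png')
"
```

```text
t 43.08 pos [0.5186 0.3455 0.0993] yaw 161.1 w 0.153 F [ 0.2 -1.2 -1.6] j6 0.92 j5 0.00
spin total (units of 60deg) -0.340 ; shift units (tool, after spin) [-1.25 -6.87 -2.15]
```

View pics/w27.png

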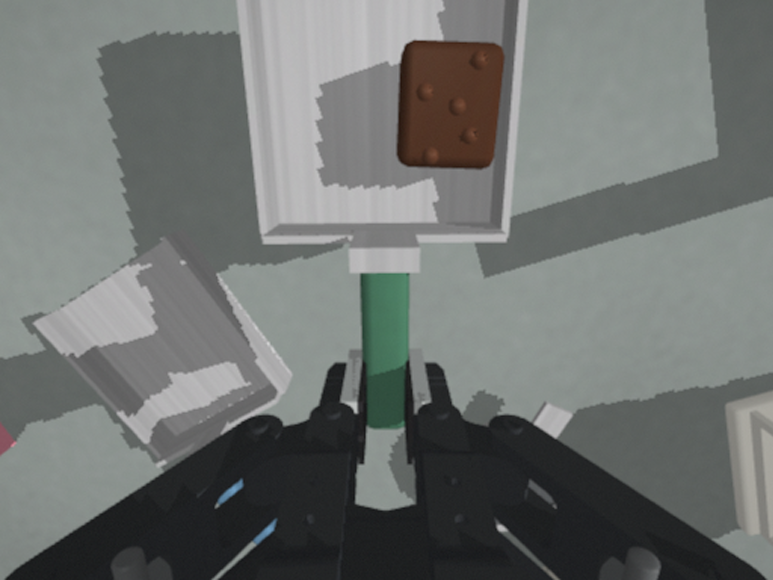

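Emit:
move_arm:
  commands:
    - [[0,0,-0.2],0]
    - [[0,0,-0.4],0]
    - [[0,0,-0.5],0]
    - [[0,0,-0.5],-0.06]
    - [[0,0,-0.4],-0.08]
    - [[0,0,-0.15],-0.08]
    - [[0,0,0],-0.07]
    - [[0,0,0],-0.05]
    - [[0,-0.2,0],0]
    - [[-0.05,-0.4,0],0]
    - [[-0.1,-0.5,0],0]
    - [[-0.1,-0.5,0],0]

```text
time: 44.62
eef_pos: [0.5335, 0.2639, 0.2071]
tcp_rot: [-0.0, -0.012, 1.0, -0.0]
wrist_force: [0.6, 0.2, -1.6]
gripper_width: 0.152
```

Emit:
move_arm:
  commands:
    - [[-0.1,-0.5,0],0]
    - [[-0.1,-0.5,0],0]
    - [[-0.1,-0.5,0],0]
    - [[-0.1,-0.5,0],0]
    - [[-0.1,-0.5,0],0]
    - [[-0.1,-0.5,0],0]
    - [[-0.1,-0.5,0],0]
    - [[-0.1,-0.5,0],0]
    - [[-0.1,-0.5,0],0]
    - [[-0.1,-0.4,0],0]
    - [[-0.1,-0.25,0],0]
    - [[0,-0.12,0],0]

```text
time: 46.12
eef_pos: [0.5955, 0.0032, 0.2069]
tcp_rot: [-0.0, -0.013, 1.0, 0.0]
wrist_force: [-0.6, 0.3, -2.0]
gripper_width: 0.157
```

Emit:
move_arm:
  commands:
    - [[0,0,0],0]
    - [[0,0,0],0]

```text
time: 46.38
eef_pos: [0.5951, 0.0046, 0.207]
tcp_rot: [-0.0, -0.013, 1.0, 0.0]
wrist_force: [0.2, 0.6, -2.2]
gripper_width: 0.16
```

```bash
python3 -c "
from h import *
go(.59,.004,.207,181.5)
c=cam('wrist'); save(c,'w28.png')
c=cam('scene'); save(c,'s28.png',(140,60,380,240))
"
```

```text
t 46.38 pos [0.5951 0.0046 0.207 ] yaw -178.5 w 0.160 F [ 0.2  0.6 -2.2] j6 -0.02 j5 0.00
spin total (units of 60deg) 0.000 ; shift units (tool, after spin) [ 0.1  -0.01 -0.  ]
```

View pics/w28.png

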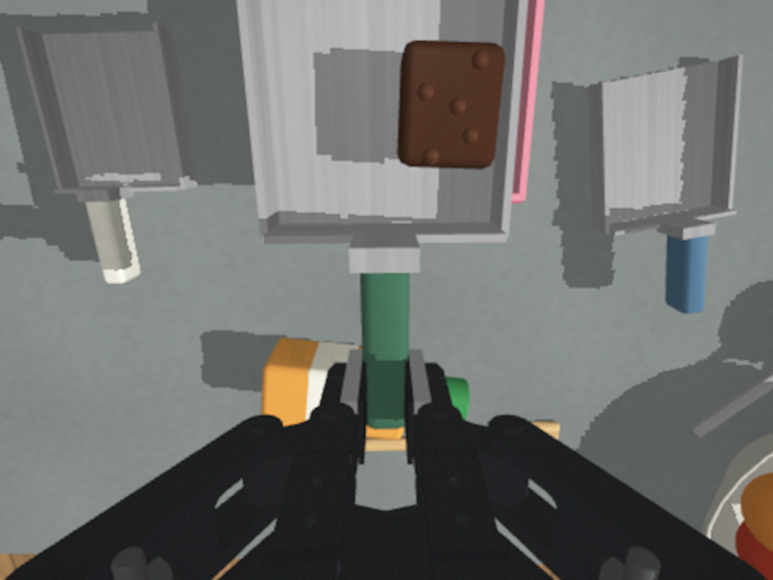

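View pics/s28.png

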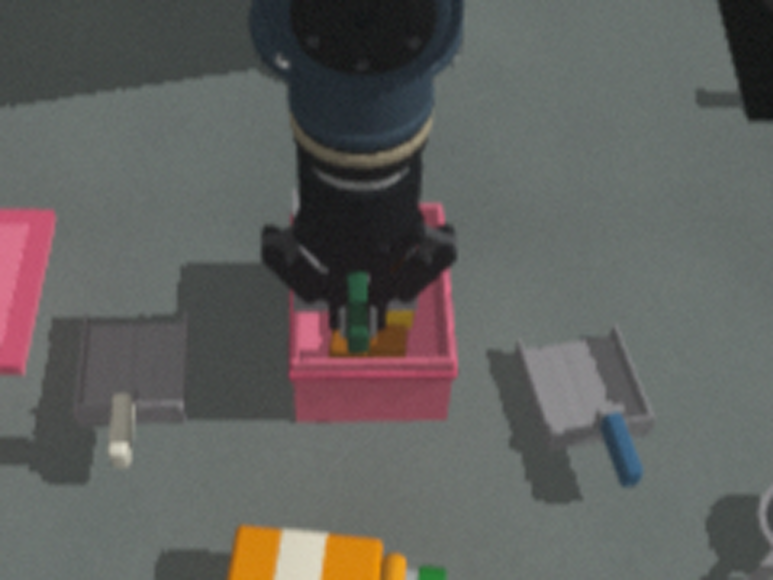

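Emit:
move_arm:
  commands:
    - [[0.03,0.1,0],0]
    - [[0.04,0.14,0],0]
    - [[0.03,0.09,0],0]
    - [[0,0,0],0]
    - [[0,0,0],0]

```text
time: 47.1
eef_pos: [0.5898, 0.0204, 0.207]
tcp_rot: [0.0, -0.013, 1.0, 0.0]
wrist_force: [0.3, 0.9, -1.6]
gripper_width: 0.156
```

Emit:
move_arm:
  commands:
    - [[0,0,0],0]
    - [[0,0,0],0]
    - [[0,0,0],0]
    - [[0,0,0],0]
  fingers: 0.817
  grip_force: 20

```text
time: 47.6
eef_pos: [0.5898, 0.0203, 0.2069]
tcp_rot: [0.0, -0.013, 1.0, 0.0]
wrist_force: [0.3, 0.5, -1.7]
gripper_width: 0.184
```

```bash
python3 lk.py w29.png
```

```text
t 47.75 [0.5898 0.0203 0.207 ] w 0.185 [ 0.39  0.65 -1.74] [ 0.007 -0.112 -0.026]
```

View pics/w29.png

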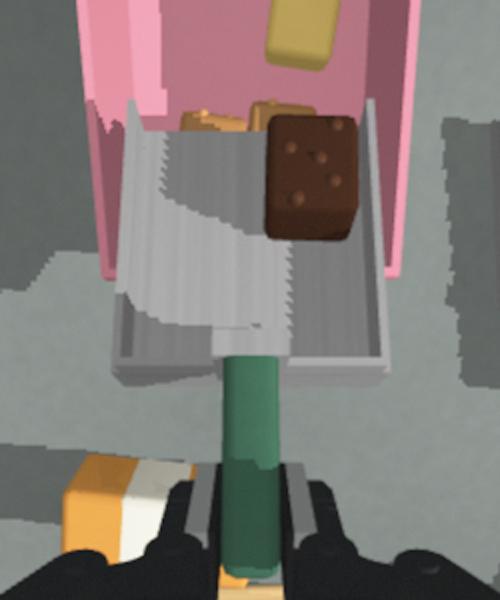

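Brownie is mid-slide; let it finish, then check.

Emit:
move_arm:
  commands:
    - [[0,0,0],0]
    - [[0,0,0],0]

```text
time: 48.0
eef_pos: [0.5898, 0.0203, 0.207]
tcp_rot: [-0.0, -0.013, 1.0, 0.0]
wrist_force: [0.2, -0.2, -1.1]
gripper_width: 0.182
```

```bash
python3 lk.py w30.png
```

```text
t 48.15 [0.5898 0.0203 0.207 ] w 0.181 [ 0.27  0.07 -0.83] [-0.005 -0.043 -0.02 ]
```

View pics/w30.png

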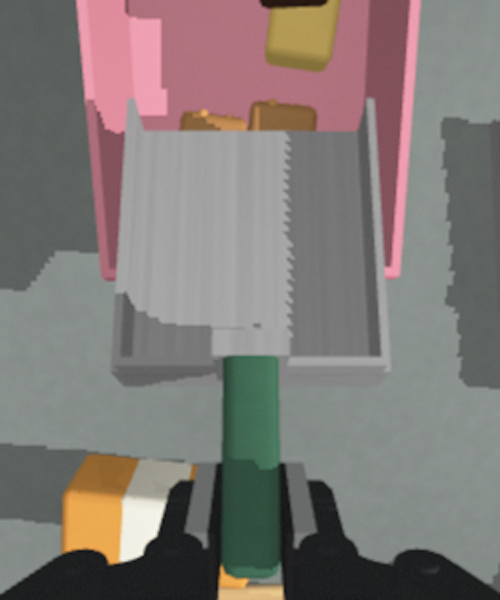

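Emit:
move_arm:
  commands:
    - [[0,0,0],0]
    - [[0,0,0],0]
    - [[0,0,0],0]
    - [[0,0,-0.2],0]
    - [[0,0,-0.4],0]
    - [[0,0,-0.4],0]
    - [[0,0,-0.4],0]
    - [[0,0,-0.4],0]
    - [[0,0,-0.2],0]
    - [[0,0,0],0]
  fingers: 1.0
  grip_force: 60

```text
time: 49.4
eef_pos: [0.5901, 0.0203, 0.3076]
tcp_rot: [0.001, -0.013, 1.0, 0.0]
wrist_force: [0.3, -0.3, -2.1]
gripper_width: 0.171
```

```bash
python3 lk.py w31.png; python3 -c "
from h import *
c=cam('scene'); save(c,'s31.png',(140,60,380,240))
go(.43,.34,.3086,165)
"
```

```text
t 49.55 [0.5895 0.0203 0.3062] w 0.170 [-0.11 -0.13 -1.41] [ 0.002 -0.052 -0.02 ]
t 49.60 pos [0.5895 0.0203 0.3062] yaw -178.5 w 0.170 F [ 0.7 -0.3 -2.5] j6 0.01 j5 0.00
spin total (units of 60deg) 0.275 ; shift units (tool, after spin) [ 4.74  5.35 -0.05]
```

View pics/w31.png

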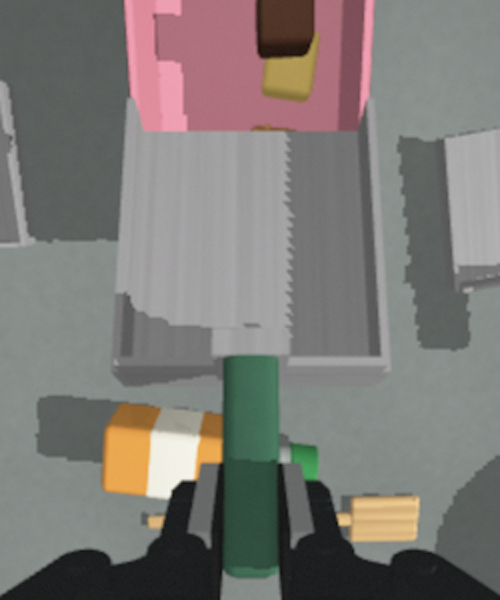

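View pics/s31.png

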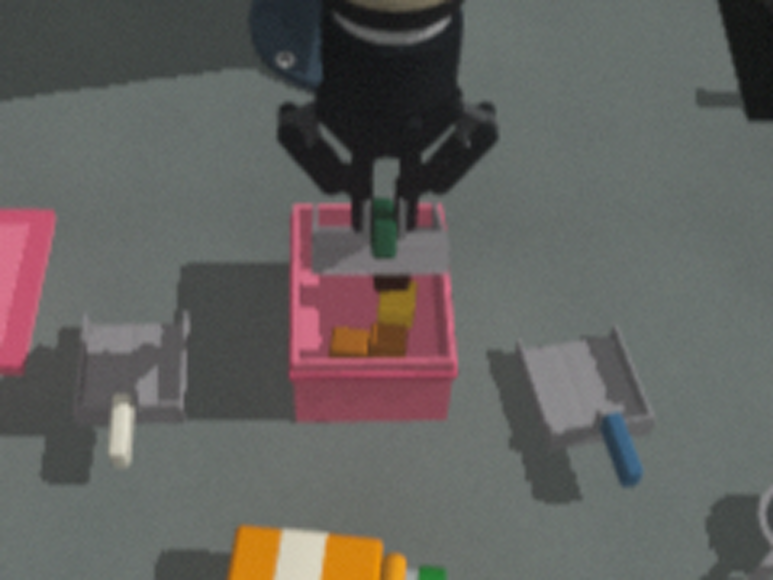

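```bash
python3 -c "
from h import *
go(.413,.385,.306,161)
"
```

```text
t 49.60 pos [0.5895 0.0203 0.3062] yaw -178.5 w 0.170 F [ 0.7 -0.3 -2.5] j6 0.01 j5 0.00
spin total (units of 60deg) 0.342 ; shift units (tool, after spin) [5.71 5.75 0.  ]
```

Emit:
move_arm:
  commands:
    - [[0,0,0],0.171]
    - [[0,0,0],0.171]
    - [[0.3,0.3,0],0]
    - [[0.6,0.6,0],0]
    - [[0.6,0.6,0],0]
    - [[0.6,0.6,0],0]
    - [[0.6,0.6,0],0]
    - [[0.6,0.6,0],0]
    - [[0.6,0.6,0],0]
    - [[0.6,0.6,0],0]
    - [[0.6,0.6,0],0]
    - [[0.61,0.65,0],0]

```text
time: 51.1
eef_pos: [0.4118, 0.3866, 0.3068]
tcp_rot: [-0.0, 0.163, 0.987, -0.0]
wrist_force: [0.6, 0.1, -1.8]
gripper_width: 0.171
```

Emit:
move_arm:
  commands:
    - [[0,0,0.3],0]
    - [[0,0,0.5],0]
    - [[0,0,0.5],0]
    - [[0,0,0.5],0]
    - [[0,0,0.26],0]
    - [[0,0,0],0]

```text
time: 51.85
eef_pos: [0.4128, 0.3851, 0.2034]
tcp_rot: [-0.001, 0.164, 0.986, -0.001]
wrist_force: [0.0, -0.3, -1.7]
gripper_width: 0.172
```

Emit:
move_arm:
  commands:
    - [[0,0,0],0]
    - [[0,0,0.3],0]
    - [[0,0,0.3],0]
    - [[0,0,0.2],0]
    - [[0,0,0],0]
    - [[0,0,0],0]
  fingers: 0.818

```text
time: 52.6
eef_pos: [0.4137, 0.3853, 0.1642]
tcp_rot: [0.0, 0.165, 0.986, 0.0]
wrist_force: [-0.3, 0.5, -1.3]
gripper_width: 0.18
```

```bash
python3 lk.py w32.png; python3 -c "
from h import *
go(.413,.385,.163,161)
c=cam('scene'); save(c,'s32.png',(220,60,460,240))
boxpose()
"
```

```text
t 52.75 [0.4138 0.3854 0.1644] w 0.183 [ 0.25  0.03 -0.84] [-0.017 -0.053  0.009]
t 52.75 pos [0.4138 0.3854 0.1644] yaw 161.0 w 0.183 F [ 0.2  0.6 -0.7] j6 1.08 j5 0.00
spin total (units of 60deg) -0.000 ; shift units (tool, after spin) [ 0.01 -0.01  0.03]
pink px [373. 252.] c [ 407.7 -350.4] [145.1 181. ] 89.2
pink px [257. 234.] c [455.5  18.7] [178.8 141.8] 1.2
```

View pics/w32.png

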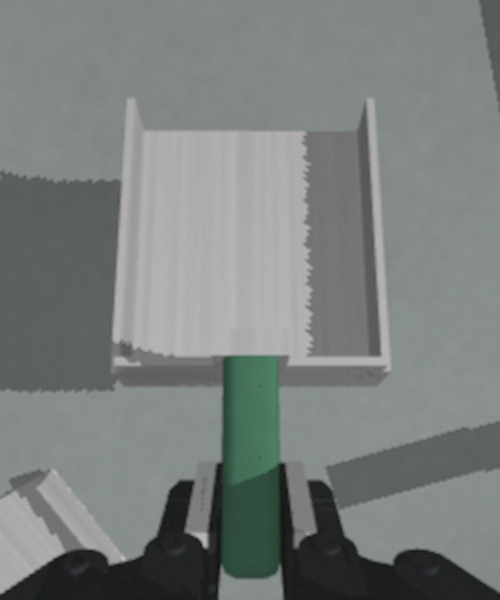

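View pics/s32.png

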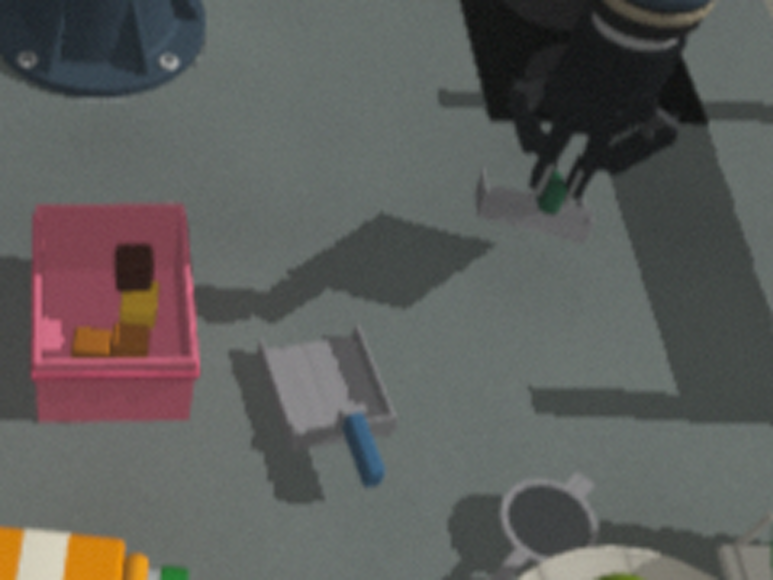

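Emit:
move_arm:
  commands:
    - [[-0.2,0,0.1],0]
    - [[-0.2,0,0.15],0]
    - [[-0.2,0,0.15],0]
    - [[0,0,0.2],0]
    - [[0,0,0.1],0]
    - [[-0.2,0,0.13],0]
    - [[-0.2,0,0.15],0]
    - [[-0.18,0,0.17],0]
    - [[-0.15,0,0.17],0]
    - [[0,0,0],0]

```text
time: 54.1
eef_pos: [0.4769, 0.363, 0.0972]
tcp_rot: [-0.0, 0.166, 0.986, -0.0]
wrist_force: [0.4, 0.4, -0.6]
gripper_width: 0.179
```

```bash
python3 lk.py w33.png
```

```text
t 54.25 [0.4762 0.3635 0.0979] w 0.183 [-0.29 -0.01 -1.3 ] [-0.028 -0.038  0.008]
```

View pics/w33.png

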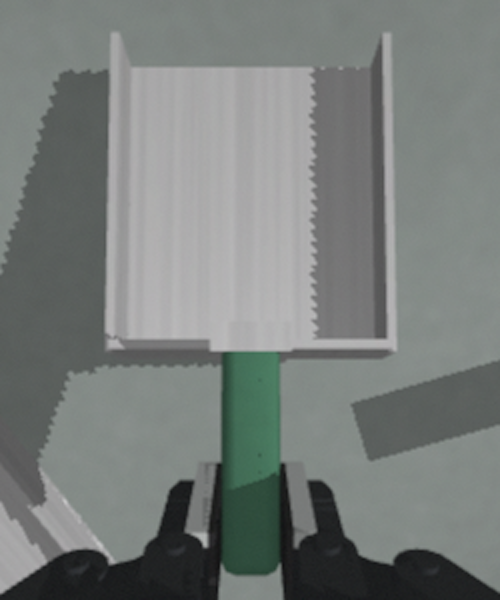

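Emit:
move_arm:
  commands:
    - [[-0.14,0,0.17],0]
    - [[-0.12,0,0.18],0]
    - [[-0.12,0,0.18],0]
    - [[-0.1,0,0.17],0]
    - [[-0.07,0,0.16],0]
    - [[-0.04,0,0.15],0]
    - [[0,0,0.15],0]
    - [[0,0,0],0]
    - [[0,0,0],0]

```text
time: 55.38
eef_pos: [0.5039, 0.3539, 0.0399]
tcp_rot: [-0.0, 0.165, 0.986, -0.0]
wrist_force: [-0.4, -0.2, -1.9]
gripper_width: 0.183
```

```bash
python3 lk.py w34.png
```

```text
t 55.52 [0.5042 0.354  0.04  ] w 0.182 [ 0.38  0.47 -1.43] [-0.011 -0.076  0.002]
```

View pics/w34.png

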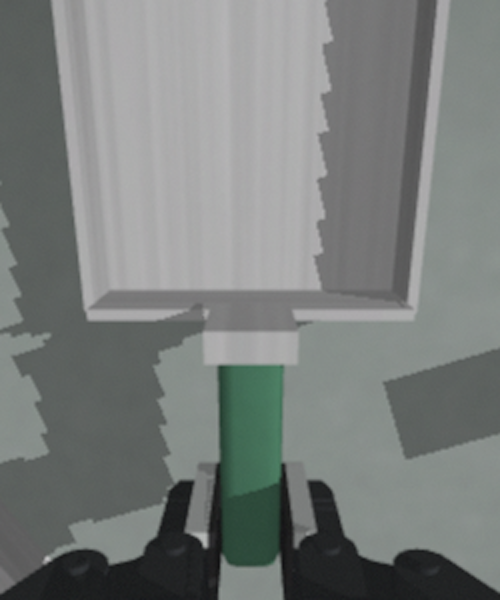

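Release, rise, and look at everything.

Emit:
move_arm:
  commands:
    - [[0,0,0],0]
    - [[0,0,0],0]
    - [[0,0,0],0]
    - [[0,0,0],0]
    - [[0,0,-0.3],0]
    - [[0,0,-0.7],0]
    - [[0,0,-0.9],0]
    - [[0,0,-0.9],0]
    - [[0,0,-0.5],0]
    - [[0,0,0],0]
  fingers: 0.5

```text
time: 56.78
eef_pos: [0.5053, 0.3546, 0.2083]
tcp_rot: [0.002, 0.165, 0.986, 0.002]
wrist_force: [0.5, -0.7, 0.2]
gripper_width: 0.504
```

```bash
python3 -c "
from h import *
c=cam('top'); save(c,'t35.png',(100,60,480,310))
c=cam('scene'); save(c,'s35.png')
boxpose(); boxpose(.014)
go(.4,-.37,.2,0)
"
```

```text
pink px [373. 252.] c [ 407.7 -350.8] [144.2 181. ] 89.2
pink px [257. 234.] c [455.5  18.6] [178.8 141.7] 1.2
pink px [373. 252.] c [ 403.2 -372.8] [153.7 192.9] 89.2
pink px [257. 234.] c [454.1  21.1] [190.6 151.1] 1.2
t 56.98 pos [0.5039 0.3536 0.2041] yaw 161.0 w 0.502 F [-0.   0.2 -0.5] j6 0.94 j5 0.00
spin total (units of 60deg) 2.683 ; shift units (tool, after spin) [-2.08 14.47  0.08]
```

View pics/t35.png

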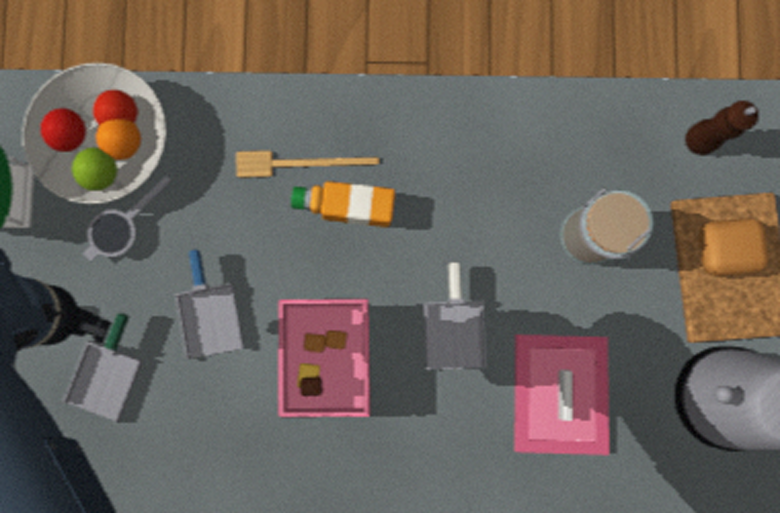

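View pics/s35.png

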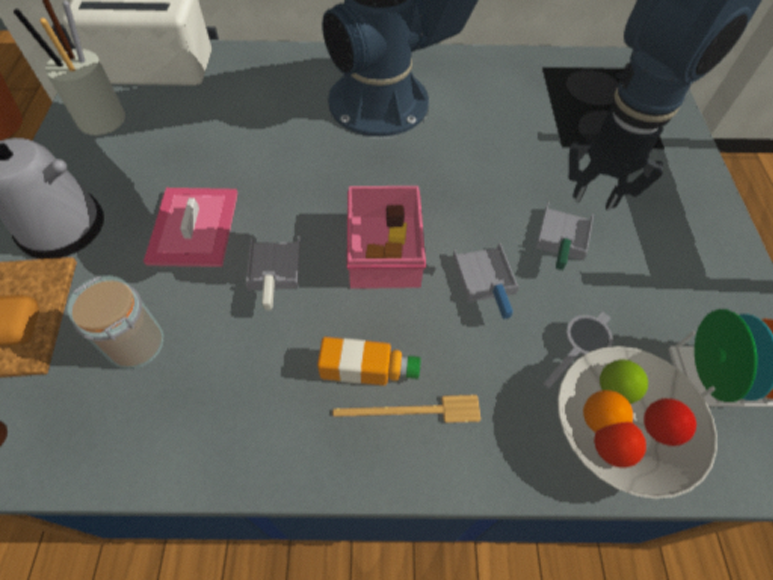

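```bash
python3 -c "
from h import *
go(.375,.017,.25,180)
"
```

```text
t 56.98 pos [0.5039 0.3536 0.2041] yaw 161.0 w 0.502 F [-0.   0.2 -0.5] j6 0.94 j5 0.00
spin total (units of 60deg) -0.317 ; shift units (tool, after spin) [ 2.58 -6.73 -0.92]
```

Emit:
move_arm:
  commands:
    - [[0,0,-0.5],-0.16]
    - [[0,0,-0.42],-0.157]
    - [[0.32,-0.84,0],0]
    - [[0.32,-0.84,0],0]
    - [[0.32,-0.84,0],0]
    - [[0.32,-0.84,0],0]
    - [[0.32,-0.84,0],0]
    - [[0.32,-0.84,0],0]
    - [[0.33,-0.84,0],0]
    - [[0.33,-0.85,0],0]
    - [[0,0,0],0]
    - [[0,0,0],0]

```text
time: 58.48
eef_pos: [0.3753, 0.0175, 0.2506]
tcp_rot: [-0.0, 0.0, 1.0, 0.0]
wrist_force: [0.2, -0.1, 0.2]
gripper_width: 0.503
```

```bash
python3 -c "
from h import *
go(.375,.017,.25,180)
c=cam('wrist'); save(c,'w36.png')
np.save('w36.npy',c['img'])
"
```

```text
t 58.48 pos [0.3753 0.0175 0.2506] yaw 179.9 w 0.503 F [ 0.2 -0.1  0.2] j6 0.05 j5 0.00
spin total (units of 60deg) -0.001 ; shift units (tool, after spin) [ 0.01 -0.01  0.01]
```

View pics/w36.png

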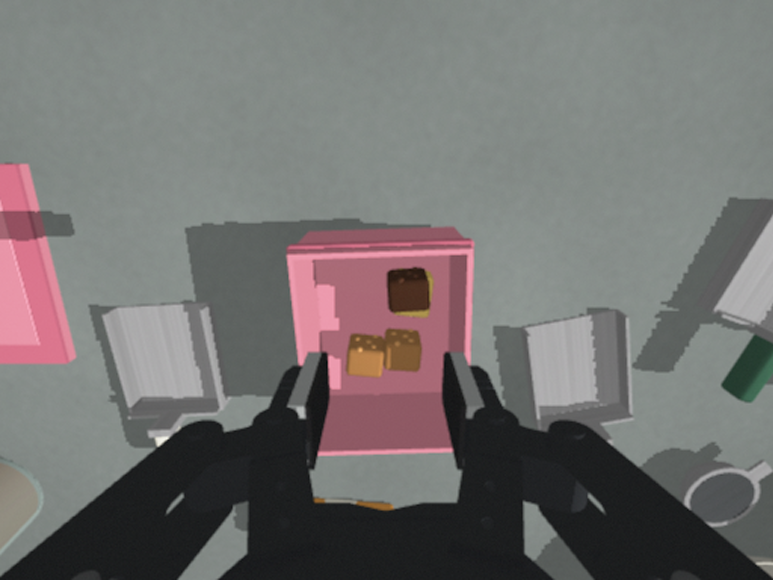

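Emit:
move_arm:
  commands:
    - [[-0.6,0,0],0]
    - [[-0.6,0,0],0]
    - [[-0.6,0,0],0]
    - [[0,0,0],0]
    - [[0,0,0],0]
    - [[0,0,0],0]

```text
time: 59.28
eef_pos: [0.4647, 0.0178, 0.251]
tcp_rot: [-0.0, -0.0, 1.0, 0.0]
wrist_force: [0.9, -0.4, -0.4]
gripper_width: 0.5
```

```bash
python3 -c "
from h import *
go(.375,.017,.25,180)
c=cam('wrist'); save(c,'w37.png',(130,20,380,240))
import pickle; pickle.dump(c,open('w37.pkl','wb'))
m=mask(c,(150,60,60),(179,255,255))
k=blobs(m,500)[0].reshape(-1,2); print(k.min(0),k.max(0))
"
```

```text
t 59.27 pos [0.4647 0.0178 0.251 ] yaw -180.0 w 0.500 F [ 0.9 -0.4 -0.4] j6 0.04 j5 0.00
spin total (units of 60deg) 0.001 ; shift units (tool, after spin) [ 1.79 -0.02  0.02]
[183  74] [318 239]
```

View pics/w37.png

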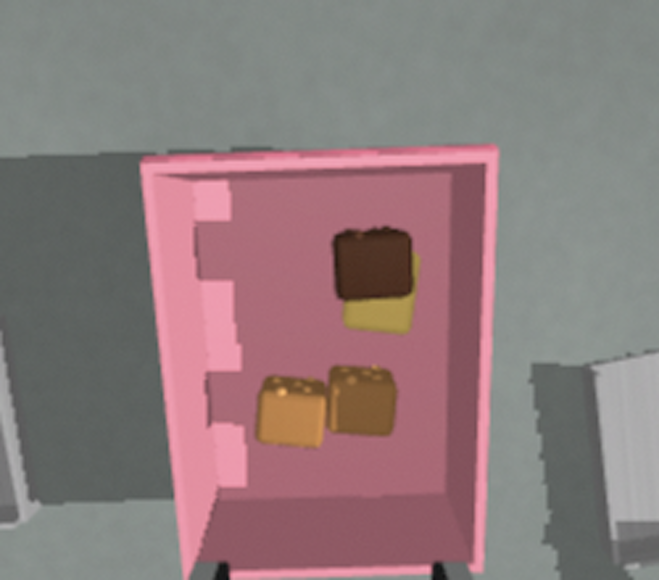

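```bash
cat > rim.py <<'E'
from h import *
import pickle
def rim(c,z=.092,rows=(85,225),cols=(195,305)):
    m=mask(c,(150,60,60),(179,255,255)); n,l,stt,_=cv2.connectedComponentsWithStats(m)
    i=1+np.argmax(stt[1:,4]); m=(l==i)
    L=[];Rr=[];T=[];B=[]
    for v in range(*rows):
        u=np.where(m[v])[0]; L.append((u[0]-.5,v)); Rr.append((u[-1]+.5,v))
    for u in range(*cols):
        v=np.where(m[:,u])[0]; T.append((u,v[0]-.5)); B.append((u,v[-1]+.5))
    out=[]
    for n,S in zip('LRTB',(L,Rr,T,B)):
        P=ray(c,S,z)[:,:2]*1000; vx,vy,x0,y0=cv2.fitLine(P.astype(np.float32),cv2.DIST_HUBER,0,.01,.01).ravel()
        print(n,'pt',np.median(P,0).round(1),'ang',round(float(np.degrees(np.arctan2(vy,vx))),2))
if __name__=='__main__':
    c=pickle.load(open('w37.pkl','rb')); rim(c); rim(c,.092,cols=(235,290))
E
python3 rim.py
```

```text
L pt [443.3 -51.4] ang 1.98
R pt [443.   85.7] ang 1.89
T pt [364.3  13.7] ang -88.3
B pt [543.8  12.9] ang -88.65
L pt [443.3 -51.4] ang 1.98
R pt [443.   85.7] ang 1.89
T pt [363.3  26.2] ang -88.6
B pt [545.2  27.9] ang -88.24
```

Emit:
move_arm:
  commands:
    - [[0.1,-0.78,0],0]
    - [[0.1,-0.78,0],0]
    - [[0.1,-0.78,0],0]
    - [[0.1,-0.78,0],0]
    - [[0.1,-0.78,0],0]
    - [[0.1,-0.78,0.2],0]
    - [[0.1,-0.78,0.3],0]
    - [[0.1,-0.78,0.4],0]
    - [[0.1,-0.78,0.4],0]
    - [[0.1,-0.78,0.3],0]
    - [[0,0,0],0]
    - [[0,0,0],0]

```text
time: 60.82
eef_pos: [0.415, -0.3721, 0.1712]
tcp_rot: [0.0, 0.0, 1.0, 0.0]
wrist_force: [-0.0, -0.7, -0.1]
gripper_width: 0.5
```

```bash
python3 -c "
from h import *
go(.414,-.3725,.171,180)
c=cam('wrist'); save(c,'w38.png')
import pickle; pickle.dump(c,open('w38.pkl','wb'))
m=mask(c,(150,60,60),(179,255,255))
k=blobs(m,500)[0].reshape(-1,2); print(k.min(0),k.max(0))
"
```

```text
t 60.83 pos [ 0.415  -0.3721  0.1712] yaw 180.0 w 0.500 F [-0.  -0.7 -0.1] j6 -0.73 j5 0.00
spin total (units of 60deg) -0.001 ; shift units (tool, after spin) [ 0.02 -0.01  0.  ]
[175  68] [326 242]
```

View pics/w38.png

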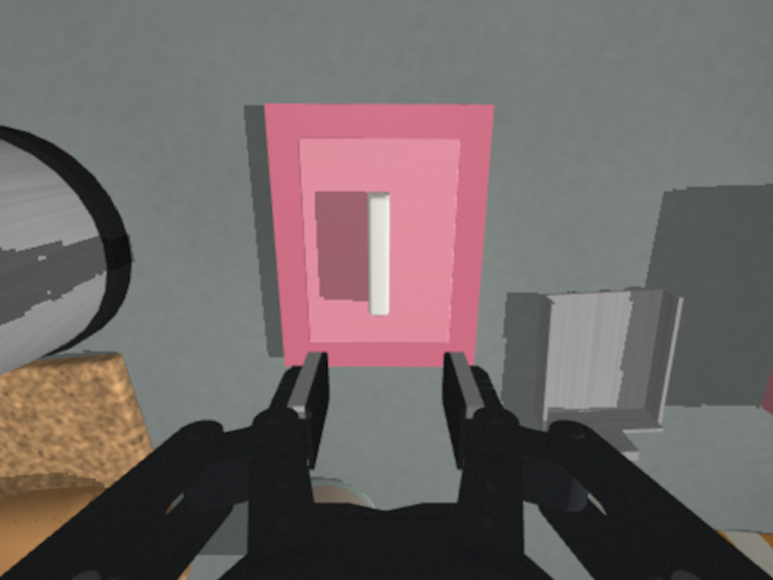

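Run:
```python
from rim import *
c=pickle.load(open('w38.pkl','rb'))
rim(c,.0135,rows=(80,225),cols=(215,285))
m=mask(c,(0,0,185),(179,50,255)); k=np.zeros_like(m); k[110:220,220:280]=1
for b in blobs(m*k,100):
    P=ray(c,b.reshape(-1,2),.048)[:,:2]*1000; print(cv2.minAreaRect(P.astype(np.float32)))
go(.4,-.37,.024,180)
```

```text
L pt [ 390.7 -450.9] ang -0.15
R pt [ 390.6 -299.8] ang -0.21
T pt [ 307.4 -376. ] ang -89.97
B pt [ 500.4 -377.1] ang -89.96
((402.28558349609375, -374.4170837402344), (79.26980590820312, 11.699146270751953), 0.16001059114933014)
t 60.88 pos [ 0.4153 -0.3719  0.1715] yaw -180.0 w 0.493 F [-0.5  0.3  0.4] j6 -0.73 j5 0.00
spin total (units of 60deg) 0.000 ; shift units (tool, after spin) [0.31 0.04 2.95]
```

Emit:
move_arm:
  commands:
    - [[0.22,-0.07,0.4],0]
    - [[0,0,0.6],0]
    - [[0,0,0.6],0]
    - [[0,0,0.6],0]
    - [[0,0,0.5],0]
    - [[0,0,0.25],0]
    - [[0,0,0],0]
    - [[0,0,0],0]

```text
time: 61.88
eef_pos: [0.405, -0.3764, 0.0246]
tcp_rot: [0.001, -0.0, 1.0, -0.001]
wrist_force: [0.8, -0.9, 0.4]
gripper_width: 0.499
```

```bash
python3 -c "
from h import *
go(.4039,-.3753,.024,180)
c=cam('wrist'); save(c,'w39.png')"
```

```text
t 61.88 pos [ 0.405  -0.3764  0.0246] yaw -180.0 w 0.499 F [ 0.8 -0.9  0.4] j6 -0.75 j5 0.00
spin total (units of 60deg) 0.000 ; shift units (tool, after spin) [0.02 0.02 0.01]
```

View pics/w39.png

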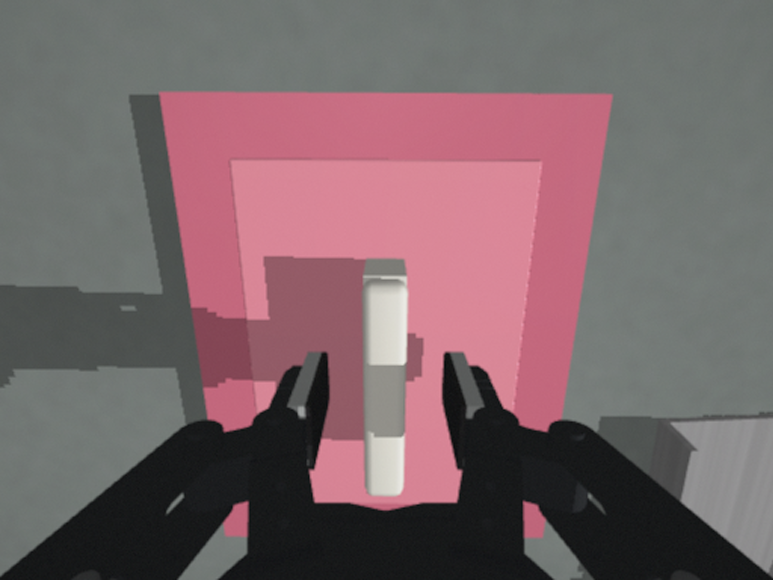

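Emit:
move_arm:
  commands:
    - [[0,0,0],0]
    - [[0,0,0],0]
    - [[0,0,0],0]
    - [[0,0,0],0]
    - [[0,0,0],0]
    - [[0,0,-0.2],0]
    - [[0,0,-0.4],0]
    - [[0,0,-0.6],0]
    - [[0,0,-0.6],0]
    - [[0,0,-0.6],0]
    - [[0,0,-0.6],0]
    - [[0,0,-0.6],0]
  fingers: 1.0
  grip_force: 110

```text
time: 63.42
eef_pos: [0.4041, -0.3759, 0.205]
tcp_rot: [0.0, 0.0, 1.0, -0.0]
wrist_force: [0.1, 0.3, -1.4]
gripper_width: 0.141
```

Emit:
move_arm:
  commands:
    - [[0,0,0],0]
    - [[0,0,0],0]
    - [[0,0,0],0]

```text
time: 63.8
eef_pos: [0.4038, -0.3756, 0.2023]
tcp_rot: [-0.001, 0.0, 1.0, 0.001]
wrist_force: [0.3, 0.0, -2.3]
gripper_width: 0.139
```

Run:
```python
from rim import *
go(.454,.0175,.21,181.9)
s,Rt=st(); p=s['eef_pos']
c=cam('wrist'); save(c,'w40.png'); pickle.dump(c,open('w40.pkl','wb'))
print('lid centre assumed = TCP', p.round(4), 'skirt-top edge z', p[2]-.0105)
rim(c,p[2]-.0105,rows=(70,200),cols=(130,380))
boxpose()
```

```text
t 63.80 pos [ 0.4038 -0.3756  0.2023] yaw 180.0 w 0.139 F [ 0.3  0.  -2.3] j6 -0.75 j5 0.00
spin total (units of 60deg) -0.032 ; shift units (tool, after spin) [-1.26  7.82 -0.15]
lid centre assumed = TCP [ 0.4038 -0.3756  0.2023] skirt-top edge z 0.19178833820599314
L pt [ 342.7 -449.5] ang 0.06
R pt [ 342.6 -298.5] ang -0.14
T pt [ 306.5 -374.4] ang -89.94
B pt [ 431.2 -374.3] ang 90.0
pink px [389. 256.] c [ 396.2 -403.3] [167.8 210.1] 89.9
pink px [257. 234.] c [455.5  18.7] [178.8 141.9] 1.2
```

View pics/w40.png

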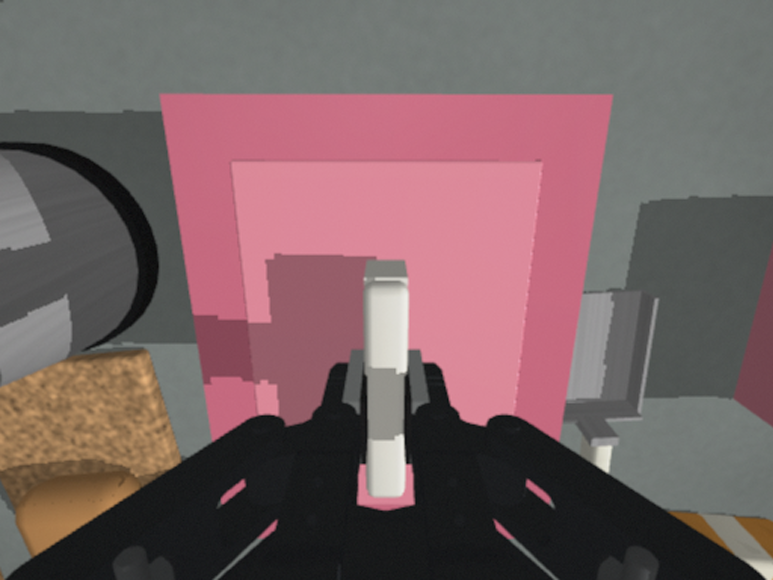

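```bash
python3 -c "
from h import *
go(.455,.0159,.135,181.9)"
```

```text
t 63.90 pos [ 0.4039 -0.3758  0.2025] yaw 180.0 w 0.138 F [-0.3 -0.3 -1.9] j6 -0.75 j5 0.00
spin total (units of 60deg) -0.032 ; shift units (tool, after spin) [-1.28  7.8   1.35]
```

Emit:
move_arm:
  commands:
    - [[0,0,0],-0.032]
    - [[-0.05,0.3,0],0]
    - [[-0.11,0.6,0],0]
    - [[-0.12,0.7,0],0]
    - [[-0.12,0.7,0],0]
    - [[-0.12,0.7,0],0]
    - [[-0.12,0.7,0],0]
    - [[-0.12,0.7,0],0]
    - [[-0.12,0.7,0],0]
    - [[-0.12,0.7,0],0]
    - [[-0.11,0.7,0],0]
    - [[-0.11,0.6,0],0]

```text
time: 65.4
eef_pos: [0.4528, -0.0173, 0.2036]
tcp_rot: [0.0, -0.017, 1.0, 0.0]
wrist_force: [0.9, 0.2, -1.5]
gripper_width: 0.141
```

Emit:
move_arm:
  commands:
    - [[-0.1,0.4,0],0]
    - [[-0.08,0.3,0],0]
    - [[0,0,0.3],0]
    - [[0,0,0.5],0]
    - [[0,0,0.3],0]
    - [[0,0,0],0]
    - [[0,0,0],0]
    - [[0,0,0],0]

```text
time: 66.4
eef_pos: [0.4617, 0.016, 0.1492]
tcp_rot: [0.001, -0.017, 1.0, 0.0]
wrist_force: [0.2, 0.0, -1.6]
gripper_width: 0.14
```

```bash
python3 -c "
from h import *
go(.455,.0159,.135,181.9)
c=cam('wrist'); save(c,'w41.png')
c=cam('scene'); save(c,'s41.png',(180,60,340,240))
"
```

```text
t 66.40 pos [0.4617 0.016  0.1492] yaw -178.1 w 0.140 F [ 0.2  0.  -1.6] j6 0.00 j5 0.00
spin total (units of 60deg) 0.000 ; shift units (tool, after spin) [0.13 0.   0.28]
```

View pics/s41.png

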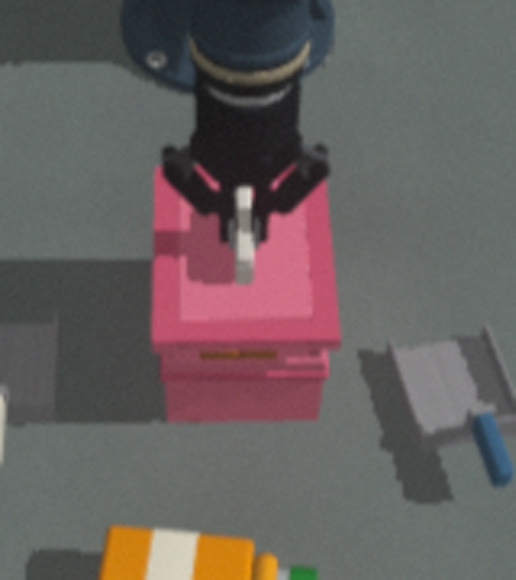

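View pics/w41.png

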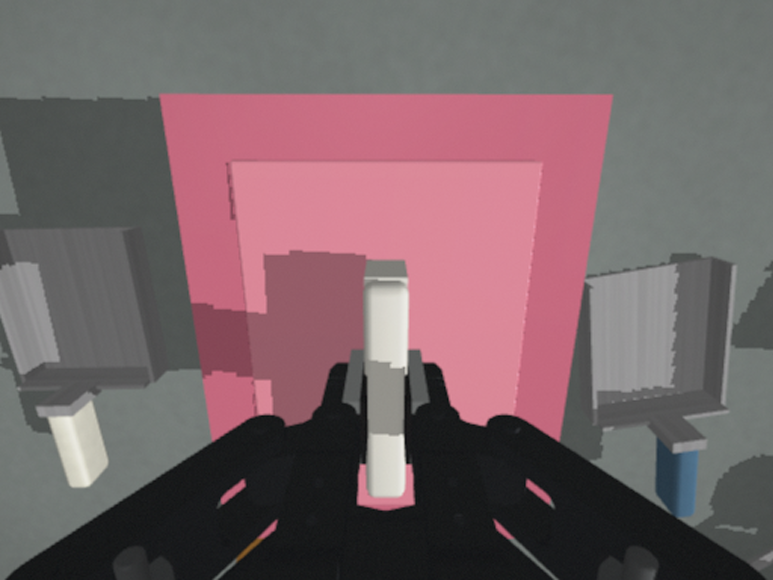

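Emit:
move_arm:
  commands:
    - [[0.13,0,0.2],0]
    - [[0,0,0.2],0]
    - [[0,0,0.1],0]
    - [[0,0,0],0]
    - [[0,0,0],0]
    - [[0,0,0],0]

```text
time: 67.25
eef_pos: [0.455, 0.0158, 0.1237]
tcp_rot: [0.0, -0.017, 1.0, 0.0]
wrist_force: [-0.1, 0.1, -1.0]
gripper_width: 0.144
```

```bash
python3 -c "
from h import *
go(.455,.0159,.1066,181.9)
c=cam('scene'); save(c,'s42.png',(200,70,310,200))
"
```

```text
t 67.25 pos [0.455  0.0158 0.1237] yaw -178.1 w 0.144 F [-0.1  0.1 -1. ] j6 0.00 j5 0.00
spin total (units of 60deg) 0.000 ; shift units (tool, after spin) [-0.    0.    0.34]
```

View pics/s42.png

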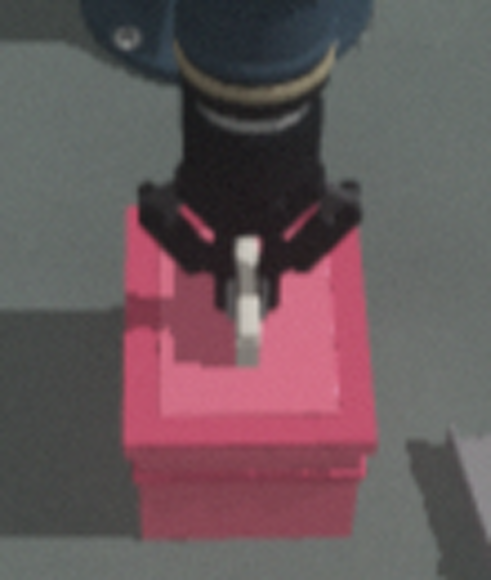

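Emit:
move_arm:
  commands:
    - [[0,0,0.08],0]
    - [[0,0,0.08],0]
    - [[0,0,0.06],0]
    - [[0,0,0],0]
    - [[0,0,0],0]

```text
time: 67.92
eef_pos: [0.4548, 0.0158, 0.1125]
tcp_rot: [-0.0, -0.017, 1.0, 0.0]
wrist_force: [0.2, -0.2, -2.2]
gripper_width: 0.137
```

Emit:
move_arm:
  commands:
    - [[0,0,0.06],0]
    - [[0,0,0.05],0]
    - [[0,0,0],0]
    - [[0,0,0],0]

```text
time: 68.42
eef_pos: [0.4547, 0.0158, 0.107]
tcp_rot: [-0.0, -0.017, 1.0, 0.0]
wrist_force: [0.5, 0.9, -0.9]
gripper_width: 0.143
```

```bash
python3 -c "
from h import *
go(.455,.0159,.1066,181.9)
c=cam('scene'); save(c,'s43.png',(200,70,310,200))
"
```

```text
t 68.42 pos [0.4547 0.0158 0.107 ] yaw -178.1 w 0.143 F [ 0.5  0.9 -0.9] j6 0.00 j5 0.00
spin total (units of 60deg) 0.000 ; shift units (tool, after spin) [-0.01  0.    0.01]
```

View pics/s43.png

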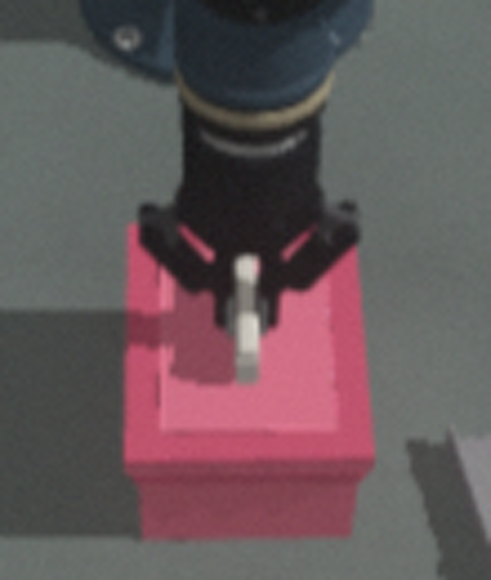

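Emit:
move_arm:
  commands:
    - [[0,0,0.03],0]
    - [[0,0,0.02],0]
    - [[0,0,0],0]
    - [[0,0,0],0]

```text
time: 68.97
eef_pos: [0.4549, 0.0158, 0.1063]
tcp_rot: [0.001, -0.017, 1.0, 0.0]
wrist_force: [-7.0, -0.9, 22.5]
gripper_width: 0.141
```

Emit:
move_arm:
  commands:
    - [[0,0,0],0]
    - [[0,0,0],0]
    - [[0,0,0],0]
    - [[0,0,0],0]
    - [[0,0,-0.3],0]
    - [[0,0,-0.6],0]
    - [[0,0,-0.8],0]
    - [[0,0,-0.8],0]
    - [[0,0,-0.5],0]
    - [[0,0,0],0]
    - [[0,0,0],0]
  fingers: 0.5

```text
time: 70.35
eef_pos: [0.4544, 0.0158, 0.2536]
tcp_rot: [-0.001, -0.017, 1.0, 0.0]
wrist_force: [0.6, -0.8, -0.0]
gripper_width: 0.499
```

```bash
python3 -c "
from h import *
go(.73,.06,.2,90)
c=cam('scene'); save(c,'s44.png',(180,60,340,240))
c=cam('wrist'); save(c,'w44.png')
"
```

```text
t 70.35 pos [0.4544 0.0158 0.2536] yaw -178.1 w 0.499 F [ 0.6 -0.8 -0. ] j6 0.00 j5 0.00
spin total (units of 60deg) 1.532 ; shift units (tool, after spin) [0.88 5.51 1.07]
```

View pics/s44.png

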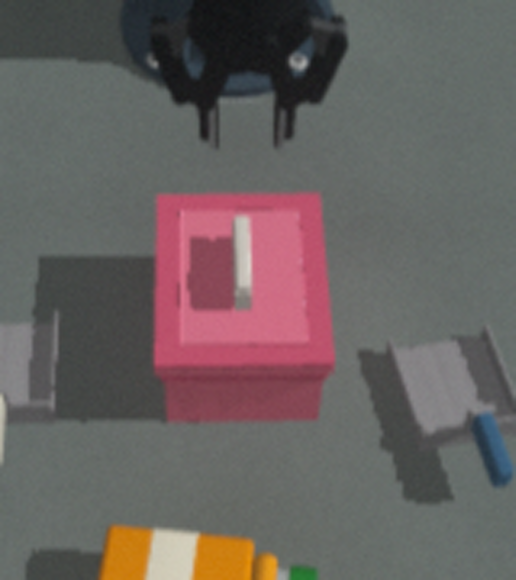

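View pics/w44.png

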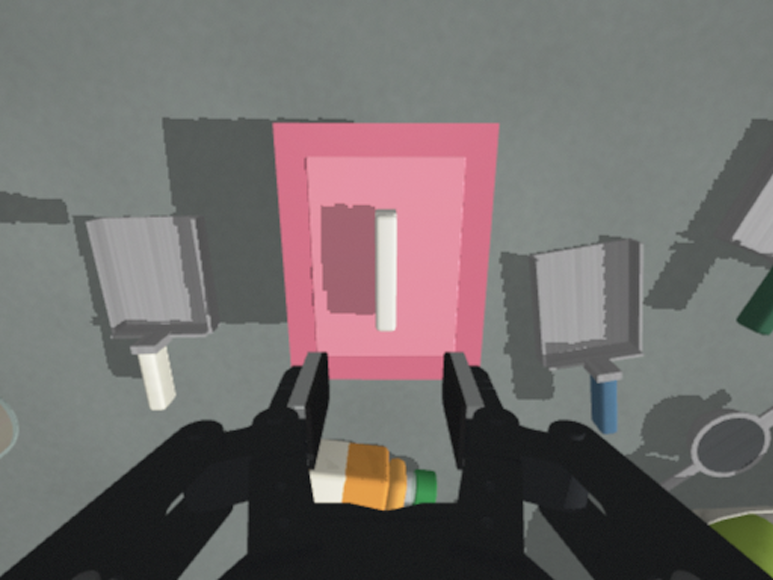

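```bash
python3 -c "
from h import *
go(.715,.07,.16,270)
"
```

```text
t 70.45 pos [0.4541 0.0158 0.2533] yaw -178.1 w 0.499 F [-0.7 -0.6  0.4] j6 0.00 j5 0.00
spin total (units of 60deg) -1.468 ; shift units (tool, after spin) [-1.08 -5.22  1.87]
```

Emit:
move_arm:
  commands:
    - [[0,0,0],-0.163]
    - [[0,0,0],-0.163]
    - [[0,0,0],-0.163]
    - [[0,0,0],-0.163]
    - [[0,0,0],-0.163]
    - [[0,0,0],-0.163]
    - [[0,0,0],-0.163]
    - [[0,0,0],-0.163]
    - [[0,0,0],-0.164]
    - [[-0.1,-0.5,0],0]
    - [[-0.2,-0.8,0],0]
    - [[-0.2,-0.8,0],0]
  fingers: 0.4

```text
time: 71.95
eef_pos: [0.5605, 0.041, 0.2536]
tcp_rot: [-0.0, -0.707, 0.707, 0.0]
wrist_force: [0.6, -0.6, 0.7]
gripper_width: 0.604
```

Emit:
move_arm:
  commands:
    - [[-0.2,-0.8,0],0]
    - [[-0.2,-0.8,0],0]
    - [[-0.1,-0.8,0.4],0]
    - [[-0.08,-0.72,0.5],0]
    - [[0,0,0.5],0]
    - [[0,0,0.47],0]
    - [[0,0,0],0]
    - [[0,0,0],0]

```text
time: 72.95
eef_pos: [0.7158, 0.0698, 0.1614]
tcp_rot: [0.0, -0.707, 0.707, 0.0]
wrist_force: [-0.1, -1.1, -0.3]
gripper_width: 0.601
```

```bash
python3 -c "
from h import *
go(.715,.07,.16,270)
c=cam('wrist'); save(c,'w45.png')
import pickle; pickle.dump(c,open('w45.pkl','wb'))
"
```

```text
t 72.95 pos [0.7158 0.0698 0.1614] yaw -90.0 w 0.601 F [-0.1 -1.1 -0.3] j6 -1.47 j5 0.00
spin total (units of 60deg) -0.000 ; shift units (tool, after spin) [-0.    0.02  0.03]
```

View pics/w45.png

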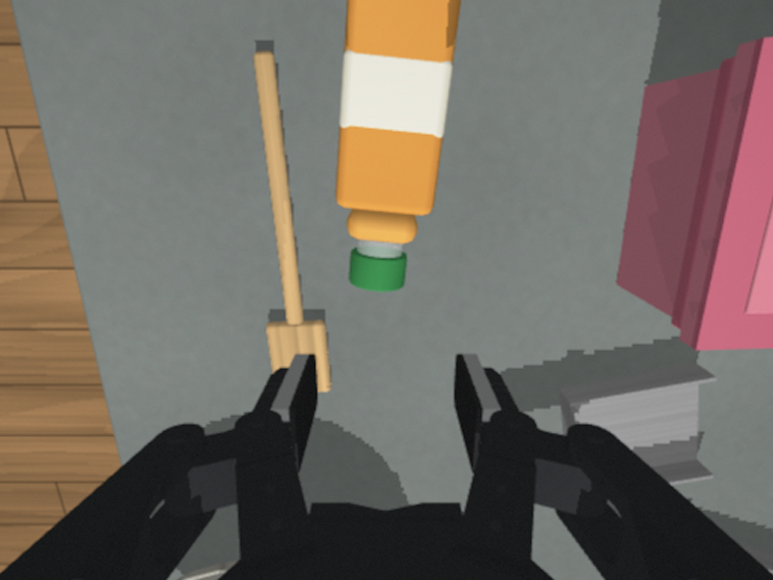

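Run:
```python
from rim import *
c=pickle.load(open('w45.pkl','rb'))
m=mask(c,(55,90,40),(90,255,255)); k=np.zeros_like(m); k[150:210,210:290]=1
b=blobs(m*k,50)[0].reshape(-1,2); print(b.min(0),b.max(0))
for z in (.029,.04,.048):
    P=ray(c,b,z)*1000; print(z,P[:,:2].min(0).round(1),P[:,:2].max(0).round(1))
o=mask(c,(8,120,100),(24,255,255)); 
L=[];Rr=[]
for v in list(range(5,33))+list(range(92,132)):
    u=np.where(o[v,200:310])[0]+200; L.append((u[0],v)); Rr.append((u[-1],v))
for S in (L,Rr):
    P=ray(c,S,.058)[:,:2]*1000; l=cv2.fitLine(P.astype(np.float32),cv2.DIST_HUBER,0,.01,.01).ravel(); print(l.round(3), P[0].round(1),P[-1].round(1))
```

```text
[231 164] [268 192]
0.029 [702.7  54. ] [740.6  83.7]
0.04 [703.2  51.5] [739.6  80. ]
0.048 [703.6  49.7] [738.9  77.3]
[ 9.6000e-02  9.9500e-01  7.3985e+02 -2.6386e+01] [735.1 -76.1] [743.7  18.2]
[ 9.70000e-02  9.95000e-01  6.84349e+02 -2.64420e+01] [679.6 -76.2] [688.3  18.2]
```

```bash
python3 -c "
from h import *
go(.7212,.0635,.015,264.5)
"
```

```text
t 73.00 pos [0.7161 0.0698 0.162 ] yaw -90.0 w 0.604 F [0.5 1.2 0.4] j6 -1.47 j5 0.00
spin total (units of 60deg) 0.092 ; shift units (tool, after spin) [ 0.12 -0.11  2.94]
```

Emit:
move_arm:
  commands:
    - [[0,0,0],0.092]
    - [[0.12,-0.11,0.4],0]
    - [[0,0,0.5],0]
    - [[0,0,0.5],0]
    - [[0,0,0.5],0]
    - [[0,0,0.5],0]
    - [[0,0,0.4],0]
    - [[0,0,0.14],0]
    - [[0,0,0],0]
    - [[0,0,0],0]

```text
time: 74.25
eef_pos: [0.7214, 0.0634, 0.0154]
tcp_rot: [0.001, -0.672, 0.74, -0.001]
wrist_force: [0.2, -0.0, 0.9]
gripper_width: 0.602
```

```bash
python3 -c "
from h import *
go(.7212,.0635,.015,264.5)
c=cam('wrist'); save(c,'w46.png')
"
```

```text
t 74.25 pos [0.7214 0.0634 0.0154] yaw -95.5 w 0.602 F [ 0.2 -0.   0.9] j6 -1.39 j5 0.00
spin total (units of 60deg) -0.000 ; shift units (tool, after spin) [-0.    0.01  0.01]
```

View pics/w46.png

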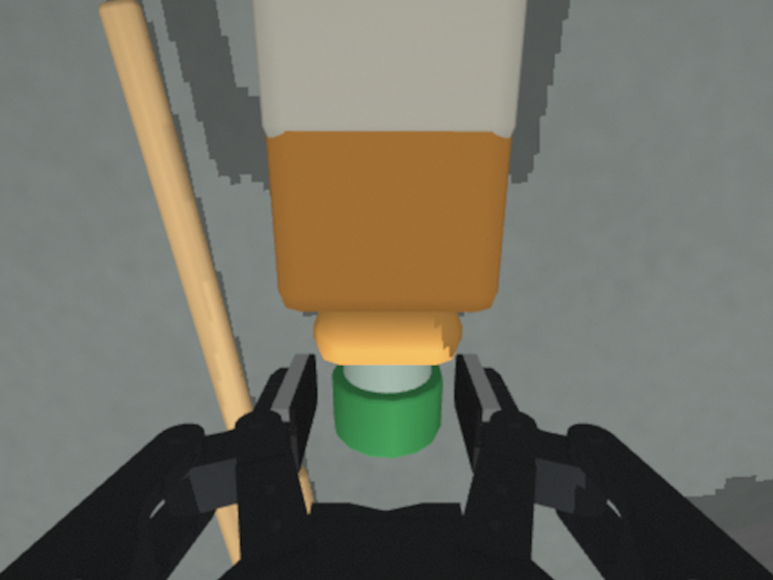

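Emit:
move_arm:
  commands:
    - [[0,0,0],0]
    - [[0,0,0],0]
    - [[0,0,0],0]
    - [[0,0,0],0]
  fingers: 1.0
  grip_force: 20

```text
time: 74.8
eef_pos: [0.7211, 0.0636, 0.0146]
tcp_rot: [0.001, -0.672, 0.74, -0.0]
wrist_force: [0.1, 1.9, 5.6]
gripper_width: 0.441
```

Emit:
move_arm:
  commands:
    - [[0.07,0,-0.26],0]
    - [[0.09,0,-0.26],0]
    - [[0.1,0,-0.27],0]
    - [[0,0,0],0]
    - [[0,0,0],0]

```text
time: 75.42
eef_pos: [0.7196, 0.0503, 0.0536]
tcp_rot: [0.0, -0.672, 0.74, -0.0]
wrist_force: [1.0, 0.8, -1.0]
gripper_width: 0.435
```

```bash
python3 -c "
from h import *
go(.7212,.0635,.015,264.5)
s=read_state(); print(s['wrist_force'],s['wrist_torque'])
c=cam('wrist'); save(c,'w47.png')
c=cam('scene'); save(c,'s47.png',(180,140,340,290))
"
```

```text
t 75.42 pos [0.7196 0.0503 0.0536] yaw -95.5 w 0.435 F [ 1.   0.8 -1. ] j6 -1.40 j5 0.00
spin total (units of 60deg) -0.000 ; shift units (tool, after spin) [-0.27 -0.01  0.77]
[ 1.01151874  0.75629786 -0.98531034] [ 0.1776962  -0.27459495  0.08671092]
```

View pics/s47.png

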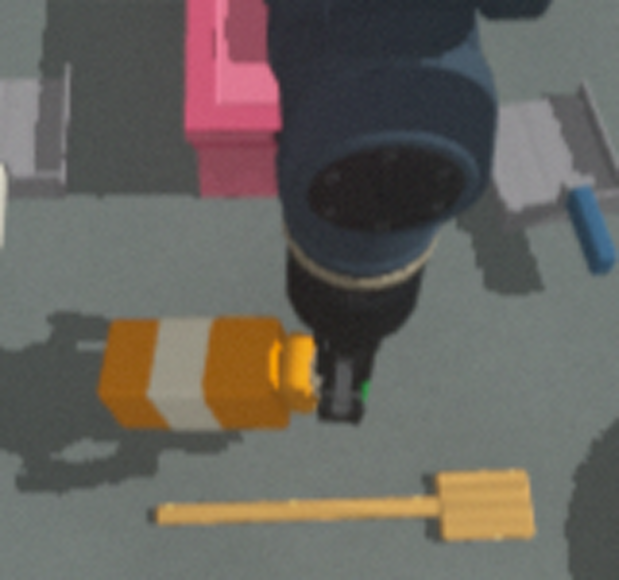

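View pics/w47.png

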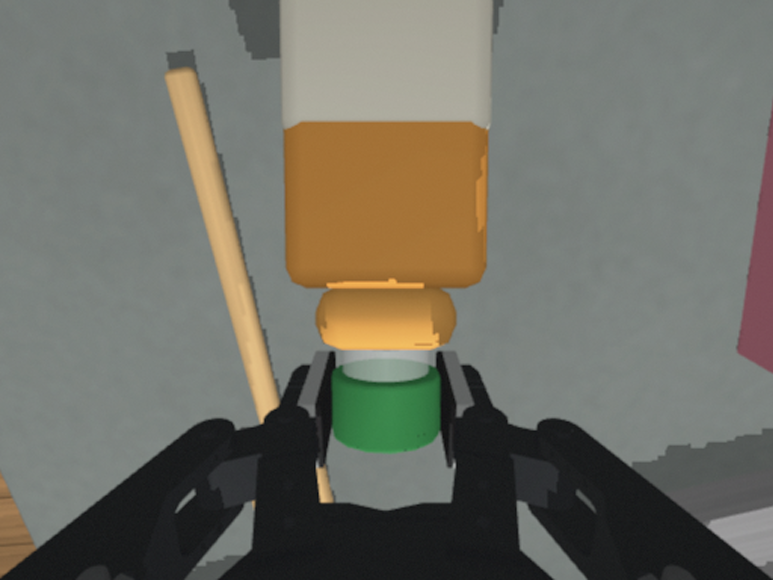

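Emit:
move_arm:
  commands:
    - [[0.13,0,-0.24],0]
    - [[0.15,0,-0.23],0]
    - [[0.17,0,-0.23],0]
    - [[0.19,0,-0.2],0]
    - [[0.21,0,-0.19],0]
    - [[0.22,0,-0.17],0]
    - [[0,0,0],0]
    - [[0,0,0],0]

```text
time: 76.53
eef_pos: [0.7145, -0.0028, 0.1165]
tcp_rot: [0.0, -0.672, 0.74, -0.0]
wrist_force: [-0.1, 1.0, -0.0]
gripper_width: 0.435
```

```bash
python3 -c "
from h import *
go(.7212,.0635,.015,264.5)
s=read_state(); print(s['wrist_force'],s['wrist_torque'])
c=cam('wrist'); save(c,'w48.png')
c=cam('scene'); save(c,'s48.png',(180,140,340,290))
"
```

```text
t 76.53 pos [ 0.7145 -0.0028  0.1165] yaw -95.5 w 0.435 F [-0.1  1.  -0. ] j6 -1.48 j5 0.00
spin total (units of 60deg) -0.000 ; shift units (tool, after spin) [-1.33 -0.01  2.03]
[-0.11678401  0.96380113 -0.00863024] [ 0.20436301 -0.28311817  0.09818772]
```

View pics/s48.png

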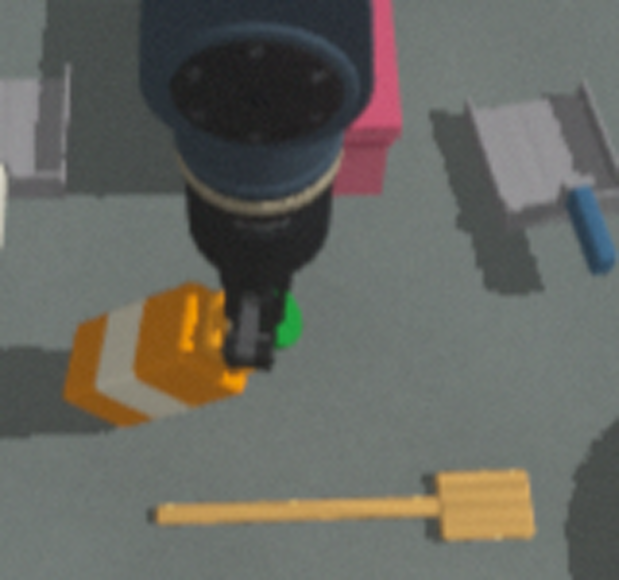

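View pics/w48.png

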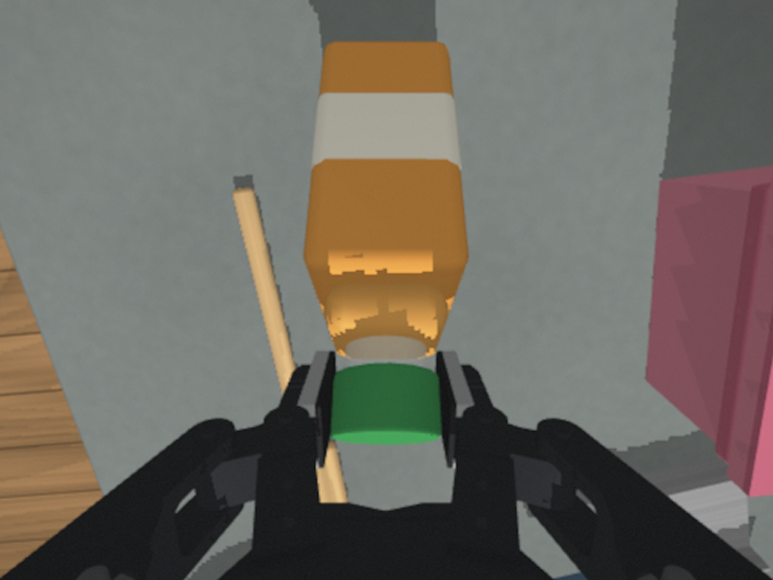

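Pivoting nicely at about 45°. Continue to vertical.

Emit:
move_arm:
  commands:
    - [[0.24,0,-0.14],0]
    - [[0.25,0,-0.13],0]
    - [[0.25,0,-0.11],0]
    - [[0.27,0,-0.08],0]
    - [[0.27,0,-0.06],0]
    - [[0.28,0,-0.03],0]
    - [[0.28,0,0],0]
    - [[0.28,0,0.01],0]
    - [[0.27,0,0.03],0]
    - [[0,0,0],0]
    - [[0,0,0],0]

```text
time: 78.0
eef_pos: [0.7027, -0.1217, 0.1419]
tcp_rot: [0.0, -0.672, 0.74, 0.0]
wrist_force: [0.6, 0.9, -2.8]
gripper_width: 0.439
```

```bash
python3 -c "
from h import *
go(.7212,.0635,.015,264.5)
s=read_state(); print(s['wrist_force'],s['wrist_torque'])
c=cam('wrist'); save(c,'w49.png')
c=cam('scene'); save(c,'s49.png',(150,120,330,290))
"
```

```text
t 78.00 pos [ 0.7027 -0.1217  0.1419] yaw -95.5 w 0.439 F [ 0.6  0.9 -2.8] j6 -1.65 j5 0.00
spin total (units of 60deg) -0.000 ; shift units (tool, after spin) [-3.72 -0.01  2.54]
[ 0.56619213  0.89264321 -2.80063307] [0.13413591 0.02018693 0.026031  ]
```

View pics/s49.png

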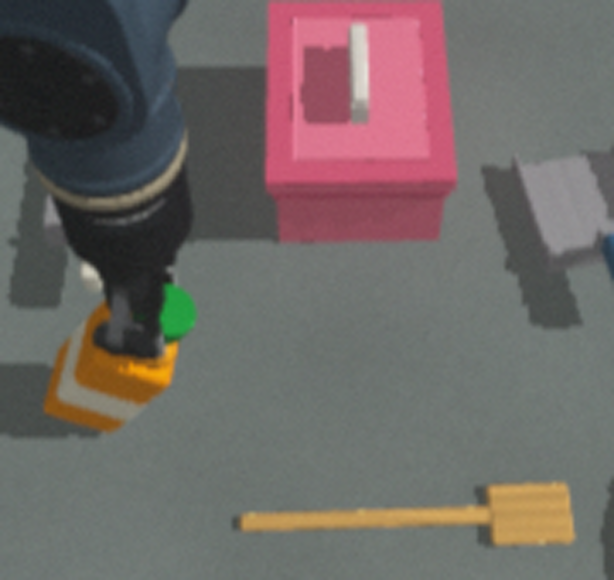

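View pics/w49.png

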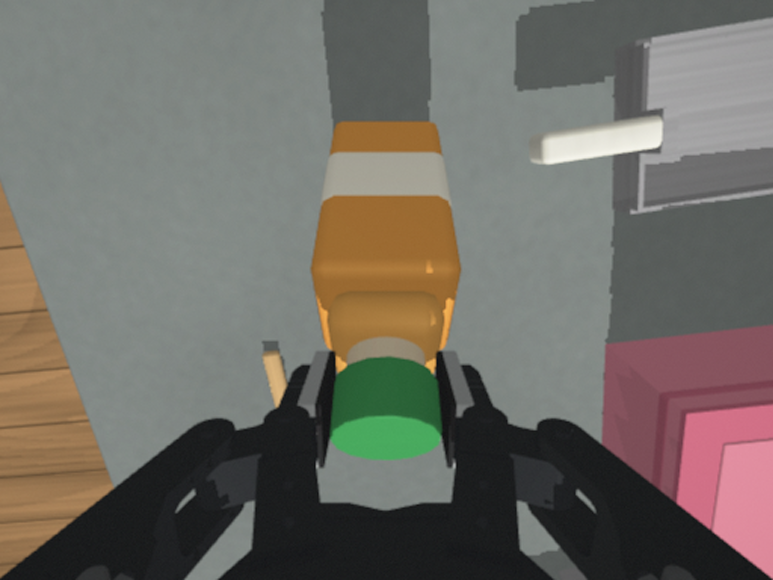

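Emit:
move_arm:
  commands:
    - [[0,0,-0.1],0]
    - [[0,0,-0.1],0]
    - [[0,0,0],0]

```text
time: 78.47
eef_pos: [0.7032, -0.1218, 0.1528]
tcp_rot: [0.0, -0.672, 0.74, -0.001]
wrist_force: [-0.6, 0.6, -2.5]
gripper_width: 0.433
```

Emit:
move_arm:
  commands:
    - [[0,0,0],0]
    - [[0,0,0],0]
    - [[0,0,0],0]
  fingers: 0.557

```text
time: 78.85
eef_pos: [0.7027, -0.1218, 0.1519]
tcp_rot: [-0.0, -0.672, 0.74, 0.0]
wrist_force: [-0.7, 1.0, -2.6]
gripper_width: 0.441
```

```bash
python3 -c "
from h import *
go(.7212,.0635,.015,264.5)
s=read_state(); print(s['wrist_force'],s['wrist_torque'])
c=cam('wrist'); save(c,'w50.png',(180,50,340,340))
"
```

```text
t 78.85 pos [ 0.7027 -0.1218  0.1519] yaw -95.5 w 0.441 F [-0.7  1.  -2.6] j6 -1.65 j5 0.00
spin total (units of 60deg) -0.000 ; shift units (tool, after spin) [-3.72 -0.01  2.74]
[-0.69484757  0.96804817 -2.59918145] [ 0.03457266 -0.01658335 -0.00825754]
```

View pics/w50.png

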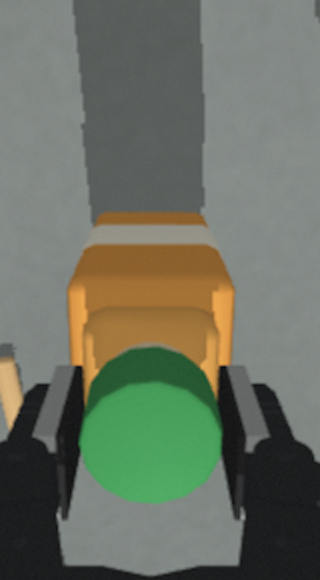

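Emit:
move_arm:
  commands:
    - [[0,0,0],0]
    - [[0,0,0],0]
    - [[0,0,0],0]
  fingers: 0.555

```text
time: 79.28
eef_pos: [0.7028, -0.1219, 0.1522]
tcp_rot: [0.0, -0.672, 0.74, -0.0]
wrist_force: [-0.6, -0.5, -0.0]
gripper_width: 0.444
```

```bash
python3 -c "
from h import *
go(.7212,.0635,.015,264.5)
s=read_state(); print(s['wrist_force'],s['wrist_torque'])
c=cam('wrist'); save(c,'w51.png',(180,50,340,340))
c=cam('scene'); save(c,'s51.png',(150,120,330,290))
"
```

```text
t 79.28 pos [ 0.7028 -0.1219  0.1522] yaw -95.5 w 0.444 F [-0.6 -0.5 -0. ] j6 -1.65 j5 0.00
spin total (units of 60deg) -0.000 ; shift units (tool, after spin) [-3.73 -0.01  2.74]
[-0.57586039 -0.53436489 -0.02955522] [ 0.03696507  0.13224016 -0.04725856]
```

View pics/w51.png

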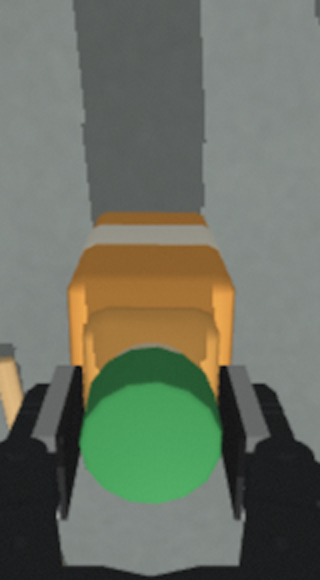

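View pics/s51.png

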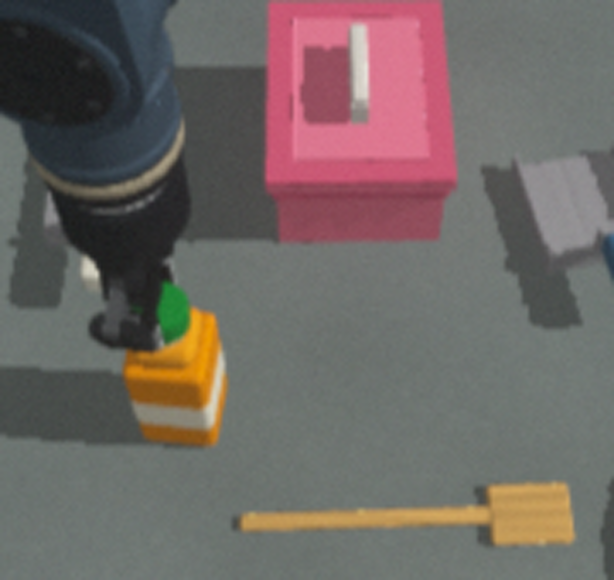

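Emit:
move_arm:
  commands:
    - [[0,0,0.06],0]
    - [[0,0,0.06],0]
    - [[0,0,0.05],0]
    - [[0,0,0.03],0]
    - [[0,0,0.03],0]
    - [[0,0,0],0]
    - [[0,0,0],0]

```text
time: 80.25
eef_pos: [0.7027, -0.1218, 0.1405]
tcp_rot: [0.0, -0.672, 0.74, 0.0]
wrist_force: [0.4, -0.1, 0.5]
gripper_width: 0.444
```

```bash
python3 -c "
from h import *
go(.7212,.0635,.015,264.5)
f=[]
for i in range(3):
    c=cam('wrist'); s=read_state(); f.append(np.r_[s['wrist_force'],s['wrist_torque']])
print(np.mean(f,0).round(2)); save(c,'w52.png',(180,50,340,340))
c=cam('scene'); save(c,'s52.png',(150,120,330,290))
"
```

```text
t 80.25 pos [ 0.7027 -0.1218  0.1405] yaw -95.5 w 0.444 F [ 0.4 -0.1  0.5] j6 -1.65 j5 0.00
spin total (units of 60deg) -0.000 ; shift units (tool, after spin) [-3.73 -0.01  2.51]
[-0.3   0.59 -0.09  0.    0.07 -0.01]
```

View pics/w52.png

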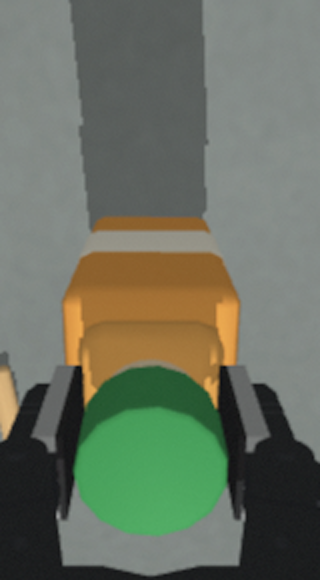

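View pics/s52.png

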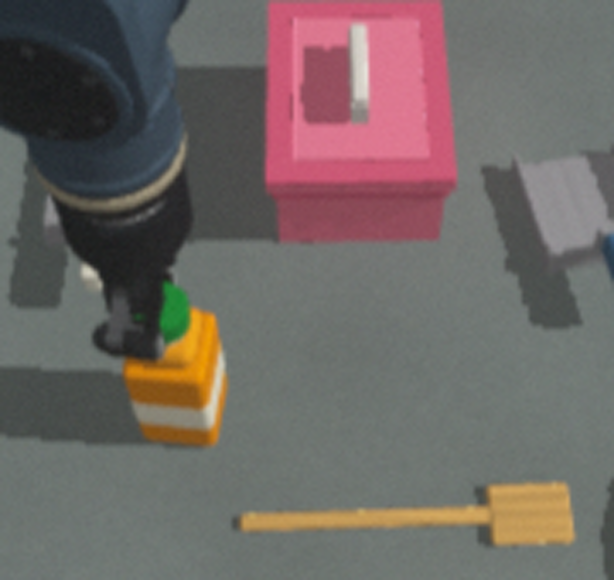

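Emit:
move_arm:
  commands:
    - [[0,0,0],0]
    - [[0,0,0],0]
    - [[0,0,0],0]
    - [[0,0,-0.2],0]
    - [[0,0,-0.4],0]
    - [[0,0,-0.7],0]
    - [[0,0,-0.7],0]
    - [[0,0,-0.7],0]
    - [[0,0,0],0]
    - [[0,0,0],0]
  fingers: 0.3

```text
time: 81.7
eef_pos: [0.7027, -0.1218, 0.2752]
tcp_rot: [-0.0, -0.672, 0.74, 0.0]
wrist_force: [0.0, 0.3, -0.7]
gripper_width: 0.701
```

```bash
python3 -c "
from h import *
go(.45,-.1,.35,264.5)
c=cam('wrist'); save(c,'w53.png')
c=cam('scene'); save(c,'s53.png')
"
```

```text
t 81.70 pos [ 0.7027 -0.1218  0.2752] yaw -95.5 w 0.701 F [ 0.   0.3 -0.7] j6 -1.65 j5 0.00
spin total (units of 60deg) -0.000 ; shift units (tool, after spin) [ 0.05  5.07 -1.5 ]
```

View pics/w53.png

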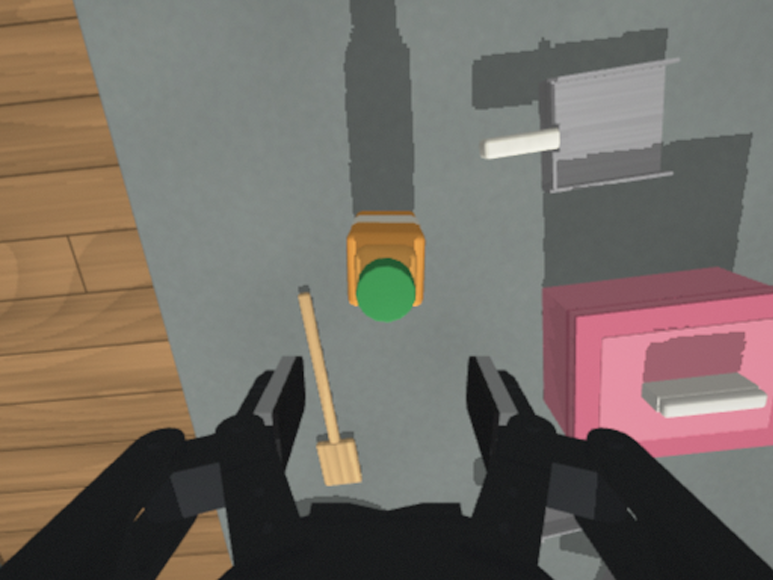

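View pics/s53.png

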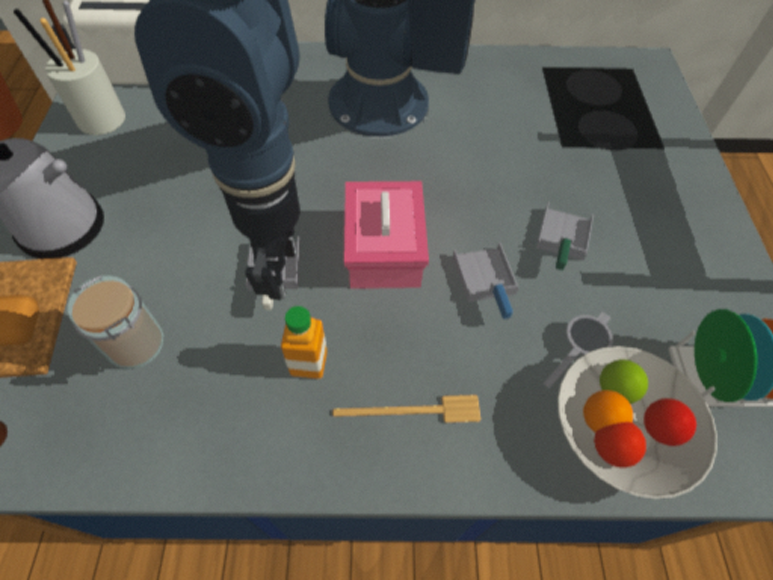

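Emit:
move_arm:
  commands:
    - [[0,0,-0.6],0]
    - [[0,0,-0.6],0]
    - [[0.5,0.5,0],0]
    - [[0.6,0.6,0],0]
    - [[0.6,0.6,0],0]
    - [[0.6,0.6,0],0]
    - [[0.6,0.6,0],0]
    - [[0.6,0.6,0],0]
    - [[0.4,0.6,0],0]
    - [[0,0.5,0],0]
    - [[0,0,0],0]
    - [[0,0,0],0]

```text
time: 83.3
eef_pos: [0.4553, -0.2937, 0.3351]
tcp_rot: [0.0, -0.672, 0.74, 0.0]
wrist_force: [0.1, 0.3, -0.1]
gripper_width: 0.699
```

Run:
```python
from h import *
go(.4,-.4,.3)
c=cam('top'); save(c,'t54.png',(100,60,480,310)); d=cam('scene'); save(d,'s54.png',(200,70,310,200))
def tri(m1,m2):
    def r(c,uv):
        v=c['R']@np.linalg.inv(c['K'])@np.r_[uv,1]; return c['o'],v/np.linalg.norm(v)
    o1,d1=r(c,m1);o2,d2=r(d,m2)
    A=np.c_[d1,-d2]; t=np.linalg.lstsq(A,o2-o1,rcond=None)[0]; a=o1+t[0]*d1;b=o2+t[1]*d2
    return ((a+b)/2).round(4),np.linalg.norm(a-b).round(4)
# lid outline corners in both views
for n,cc in (('top',c),('scene',d)):
    m=mask(cc,(155,70,60),(179,255,255)); k=np.zeros_like(m); k[:, 215:300]=1
    for b in blobs(m*k,300): 
        r=cv2.approxPolyDP(b,3,True).reshape(-1,2); print(n,r.tolist())
# handle centroid
hs=[]
for cc,roi in ((c,(240,210,275,260)),(d,(240,120,275,165))):
    m=mask(cc,(0,0,175),(179,50,255)); k=np.zeros_like(m); k[roi[1]:roi[3],roi[0]:roi[2]]=1
    b=blobs(m*k,10)[0]; print(cv2.boundingRect(b)); 
boxc=proj(c,[[.4541,.0159,.130]]),proj(d,[[.4541,.0159,.130]]); print(boxc)
```

```text
t 83.30 pos [ 0.4553 -0.2937  0.3351] yaw -95.5 w 0.699 F [ 0.1  0.3 -0.1] j6 -2.05 j5 0.00
spin total (units of 60deg) -0.000 ; shift units (tool, after spin) [2.22 0.9  0.7 ]
top [[234, 205], [234, 264], [281, 264], [280, 205]]
scene [[229, 120], [227, 172], [232, 190], [278, 189], [283, 174], [279, 121]]
(255, 222, 4, 26)
(253, 127, 5, 24)
(array([[257.47362425, 234.50432701]]), array([[255.22079924, 137.26533021]]))
```

View pics/t54.png

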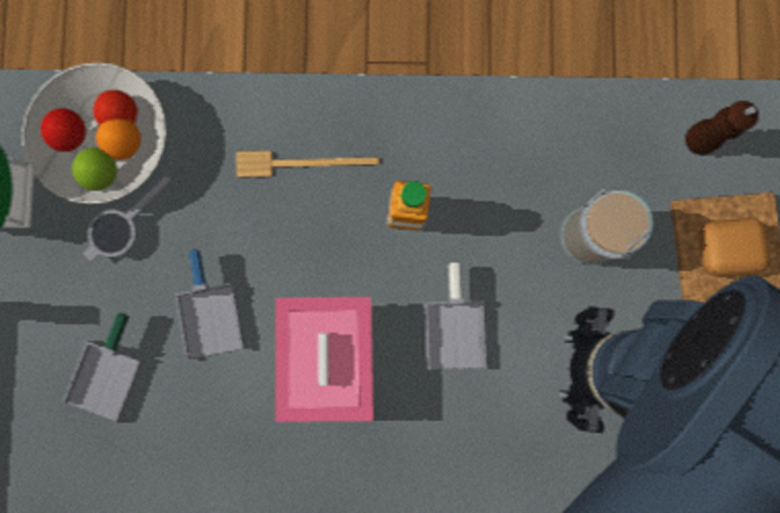

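View pics/s54.png

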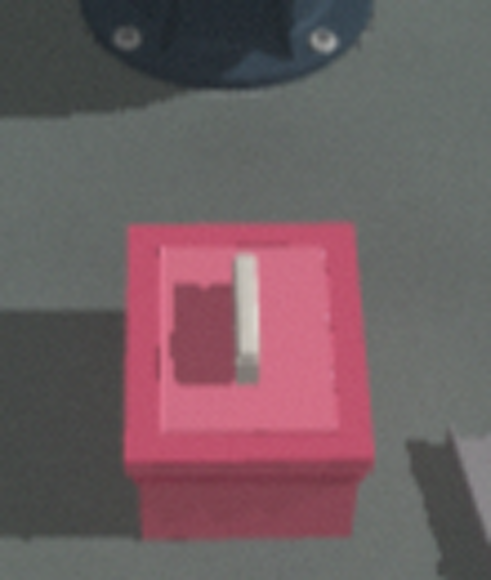

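```bash
python3 -c "
from plant import bot
print(bot.sign_off())"
```

```text
the job is handed in; nothing more can be done
None
```

The lunch is packed and the job was handed in at about 83 s, well inside the 210 s limit.

**What I did**
- **Snacks:** I gripped each tray by its handle, carried it level over the container, and loosened the grip so it tipped nose-down. All four pieces present (2 flapjacks, 1 cheese, 1 brownie) went in, and the gripper never touched the food.
- **Trays:** I set all three back down flat on the worktop near where they started.
- **Knocked container:** it was pushed about 17 mm aside before the third tip. I saw this in the scene camera image, shifted the tray to match, and measured the container again before fitting the lid.
- **Lid:** I lowered it onto the container until it met the rim at the expected height, with about 22 N of contact force.
- **Bottle:** I turned it up by its cap, let it hang upright, lowered it and released it.

**Last checks**
- The cameras showed four pieces in the container before the lid went on, and all three trays empty and flat.
- They also showed the lid level and square, the bottle standing, and the strainer, spoon and jar where they began.
- No check failed.
- One measurement disagreed: the wrist camera read about 1.6 mm off the gripper position sideways. I corrected for that when placing the lid.
- Full seating of the lid rests on the stop height, the contact force and the pictures. I did not measure its final height separately.

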